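Tare the basket on the packing scale

TASK

Take the empty wire basket off the twin hook, lifting it past the upturned tips before drawing it away, and set it down gently, upright and flat inside the raised lip of the scale's weighing pan. Let go of it, then press the scale's round tare button fully down and release it. Do not wrench the stand or tip the basket, and leave the fruit and the other things on the table where they are.

Things in the scene. Friction and masses are not known exactly. Their poses are not given: they have to be found in the camera images.
- stand: fixed open stand of steel bar with a twin hook and, above it, a wire shelf. Origin on the table below the hook trough; -x is the open front, z up. Posts 16 mm thick at x +100, y -137 and +137 mm; feet 12 mm high below them, from x -85 to +145 mm. It carries the basket by its bail, which lies along y
- hook_trough (a point): where the bail's centre line lies when hung, midway between the two prongs; stand's axes. Prongs: 8 mm round bar at y -60 and +60 mm, sloping from a crossbar at x +100, z +22 mm down to the trough, then up to tips at x -24 mm, their tops at z +36 mm. So the bail must rise 45 mm or more to pass the tips, then goes out to -x
- shelf_edge (a point): middle of the front bar (10 mm round) of the stand's wire shelf, 165 mm above the trough and 10 mm in front of it; stand's axes. The shelf runs from here 160 mm back and 142 mm to each side, with a box and a roll on it. A gripper pointing straight down at the bail would hit it: lean it 30 to 45 degrees, its body towards the stand's -x
- scale: fixed bench scale, white housing from x -165 to +100 mm, y -118 to +118 mm, top at z 60 mm. Origin on the table below the centre of the weighing pan, z up; -x is its front, with display and button. Pan: steel, floor at z 75 mm, inside 144 mm (x) by 214 mm (y), lip 6 mm thick with its top at z 87 mm
- basket_grip (a point): centre of the black round sleeve (16 mm in diameter, 70 mm long, along y) on the wire basket's rigid bail. Beyond it the bail is 8 mm bar, straight to y -76 and +76 mm, then down both sides. The basket's rim is 80 mm below, its flat underside 145 mm below. Hung, it can swing on the hook and its axes are parallel to the stand's. Basket 0.25 to 0.5 kg
- basket_base (a point): centre of the basket's flat underside, 145 mm below basket_grip; same axes. The basket is 110 mm (x) by 180 mm (y), walls 65 mm high
- basket: the wire basket as a body; origin and axes as basket_base
- tare_top (a point): centre of the top of the round tare button, 28 mm in diameter, pressed straight down; beside the display on the scale's front
- tare (a joint): travel of the tare button (m): 0 up, 0.006 fully down; sprung, about 5 N fully down, comes up by itself
- mandarin1: a mandarin orange, 68 mm across and 58 mm high, standing on the table under the hung basket. Origin at the centre of its underside. To be left alone
- mandarin2: another mandarin, 68 mm across and 58 mm high, on the table between the stand and the scale. Origin at the centre of its underside. To be left alone
- taperoll: a roll of parcel tape lying flat, 100 mm across, 48 mm high. Origin at the centre of its underside. To be left alone
- bottle: an upright clear bottle, 66 mm across, 170 mm high. Origin at the centre of its underside. To be left alone
- carton: a closed cardboard box, 120 x 160 x 80 mm high. Origin at the centre of its underside. To be left alone
- mug: a white mug, 76 mm across, 85 mm high. Origin at the centre of its underside. To be left alone

How it is judged:
On the way, in this order (a step that is already met when the one before it is completed fails the run):
1. the basket is off the hook, held upright in the gripper, its bail at least 60 mm in front of the trough (x of basket_grip in the frame of stand below -0.06 m and contact force between the fingers and basket above 0.5 N and height (world z) of basket_base above 0.09 m), for 0.1 s.
2. the basket stands flat inside the pan's lip, at rest and let go (z of basket_base in the frame of scale between 0.07 and 0.08 m and x of basket_base in the frame of scale between -0.024 and 0.024 m and y of basket_base in the frame of scale between -0.024 and 0.024 m and angle between basket_base's own z axis and vertical below 0.06 rad and contact force between the fingers and basket below 0.3 N and linear speed of basket below 0.02 m/s), for 0.2 s.
3. the tare button is pressed down with the basket in the pan (z of basket_base in the frame of scale between 0.07 and 0.08 m and x of basket_base in the frame of scale between -0.024 and 0.024 m and y of basket_base in the frame of scale between -0.024 and 0.024 m and angle between basket_base's own z axis and vertical below 0.06 rad and value of joint tare above 0.0045 m), for 0.05 s.
At the end, for the whole second after the job is handed in: The basket stands released and at rest inside the pan's lip: upright within 3.4 degrees, centre within 24 mm of the pan's centre along both pan axes, underside within 5 mm of the pan floor; the tare button, pressed past 4.5 mm before, is up again (under 2 mm) (all of step 2 and value of joint tare below 0.002 m); the robot touches nothing.
It fails at once if the basket is wrenched against the stand with more than 60 N (contact force between basket and stand above 60 N).
It fails at once if the basket is dropped or pressed on the scale with more than 60 N (contact force between basket and scale above 60 N).
It fails at once if the basket is tipped by more than 40 degrees (angle between basket_base's own z axis and vertical above 0.7 rad).
It fails at once if a bystander is shifted by more than 30 mm (distance of any of mandarin1, mandarin2, taperoll, bottle, carton, mug from where it was at the start of the episode above 0.03 m).
It also fails if it takes over 53 s, if anything falls off the work surface, if the arm or the gripper's body presses on something with over 40 N, if the wrist force passes 120 N, or if a joint passes its speed limit or range.

ROBOT

A 6-joint arm with a two-finger parallel gripper is mounted at the origin on the work surface. World frame = base frame: x ahead of the robot, y to its left, z up, the work surface at z = 0. Lengths are in m, angles in rad, forces in N, time in s.
With the tool pointing down it reaches from about 0.275 to 0.975 m from the base axis. Payload 8.4 kg.
Tool frame: the origin (TCP) lies midway between the tips of the shut fingers; the grasp point (between the pads) lies 19 mm behind it; z points along the fingers, x is the direction in which the jaws open and shut, and the axes are right-handed (so a half turn about z gives the same grasp; the last joint's range is limited). The gripper opens to 92 mm and grips with 3 to 60 N. Pads are 20 mm wide; open, the fingers measure 128 mm over their backs; the gripper's body (75 mm by 189 mm) begins 69 mm behind the grasp point.
Start: joints at [1.342, 0.353, 1.633, -0, 1.155, -0.002], TCP at [0.141, 0.609, 0.215] pointing down, gripper open.
Joint ranges: [-2.63, 2.63], [-0.92, 2.1], [0.06, 2.66], [-1.3, 4.44], [0, 2.69], [-3.02, 3.02]. Speed limits (rad/s): [2.22, 2.22, 2.79, 3.14, 3.14, 3.14].

INTERFACE

Orientations are given as a unit quaternion [w, x, y, z].
In Python, from rig import manip gives the robot as it stands.
- The arm moves only by the tool send_rows, never from a script. Its argument "series" is a list of rows, each an object with "delta_pos": the shift along the tool's x, y, z in m, a list of three; "rot": the turn, a rotation vector about the tool's x, y, z in rad, a list of three; "jaw": the opening, from 0 (shut) to 1 (fully open). In form: [{"delta_pos": [tx, ty, tz], "rot": [rx, ry, rz], "jaw": jaw}, ...]. A call has exactly 5 rows; each row shifts and turns the pose as measured when the row begins, along the tool's axes as they then stand; what a row does not reach is not made up. A row lasts 1/8 s, in which the tool goes at most 62.5 mm and 10.7 degrees, less where a joint would pass 70% of its speed; a pose out of reach is approached as far as the arm can. A call is refused whole if a number of a shift passes 0.0625 or a number of a turn 0.188, either way. A call with a gripper value outside its range is refused whole. The fingers move at their own pace and stop on an object; "force" is the grip in N (left out, the last holds). Time passes only in rows, so rows that do not move let the fingers close, or fill a call up. It gives the time, the measured TCP pose, the force and the opening at its end, in the units of the state.
- manip.read_state(): the state, without advancing time (a new reading comes with each control period).
- manip.get_image(name): name is "side" or "top"; returns the picture (400x640x3 uint8, red, green, blue); there is no depth.
- manip.camera_model(name): a dict with "intrinsics" (3x3 intrinsics, pixels), "D" ([k1, k2, p1, p2, k3] as OpenCV has them; the pictures are not rectified), "position" and "attitude" of the camera in the world. Camera axes: x right, y up, looking along -z (the intrinsics and any distortion apply to the point x, -y, -z); pixel columns grow to the right and rows downward; lengths in m; the calibration is good to about 2 mm. A picture is of the moment at which its call begins. camera_model takes no time and is no camera call.
- manip.hand_in(): hands the job in, once; it reports no verdict.
The state is a dict: "time_s": time; "q": joint angles; "qvel": joint speeds; "joint_efforts": joint torques, N m; "tcp_pos": TCP position; "tcp_rot": TCP orientation; "ft_force": force on the tool from outside, world axes, zero at the start; "moment": the same for the moment, N m; "opening": finger opening in m.
Only numpy, scipy, OpenCV 4.12 (cv2) and the standard library are available. Lean on these libraries where they do the work, as an engineer would, in place of code of your own. Each camera call takes 0.05 s, during which the arm holds its last target.

## Working session

There is one attempt and no reset: what is moved stays moved. The work goes in short steps, Python scripts to look and compute and a tool call to move; the robot and the scene stay as the last step left them, time stands still between calls to the robot, and variables do not carry over. Pictures are saved under pics/ and viewed, and the job is handed in when it is done.

Besides the shell and the picture viewer there is one more tool, called after "Call:" by a JSON object that holds its "op" and its "data", one argument or row to a line. send_rows: Moves the arm, as the interface text tells. Its arguments: {"type":"object","properties":{"series":{"type":"array","items":{"type":"object","properties":{"delta_pos":{"type":"array","items":{"type":"number"}},"rot":{"type":"array","items":{"type":"number"}},"jaw":{"type":"number"}}}},"force":{"type":"number"}},"required":["series"]}

```bash
ls; mkdir -p pics; python3 - <<'E'
from rig import manip
import cv2
print(manip.read_state())
for n in("side","top"):
    print(n,manip.camera_model(n)); cv2.imwrite(f"pics/{n}0.png",manip.get_image(n)[:,:,::-1])
E
```

```text
pics
{'time_s': 0.0, 'q': array([ 1.34161295e+00,  3.53634088e-01,  1.63409645e+00, -1.92671774e-05,
        1.15518886e+00, -2.38588243e-03]), 'qvel': array([ 1.13626035e-04, -1.62571514e-03,  5.68714390e-05,  3.24883705e-04,
       -2.09458613e-03,  6.71046143e-04]), 'joint_efforts': array([ 2.83612957e-03, -5.93854058e+01, -3.34207141e+01,  6.99386350e-02,
        2.35266139e-02, -8.58223189e-05]), 'tcp_pos': array([0.1404269 , 0.60853639, 0.21388859]), 'tcp_rot': array([ 4.18652434e-04,  7.82575893e-01,  6.22554842e-01, -5.14656233e-04]), 'ft_force': array([-0.28283637, -0.18313022,  0.5844709 ]), 'moment': array([-0.03750187, -0.01276596,  0.01387542]), 'opening': 0.09185783766652342}
side {'intrinsics': array([[455.95898102,   0.        , 315.30148887],
       [  0.        , 455.95898102, 196.29735544],
       [  0.        ,   0.        ,   1.        ]]), 'D': array([-0.01852447,  0.        ,  0.        ,  0.        ,  0.        ]), 'position': array([-0.17918741,  1.41050535,  1.23686526]), 'attitude': array([-0.19973169, -0.1063558 ,  0.46614866,  0.85527839])}
top {'intrinsics': array([[459.70770845,   0.        , 326.56496973],
       [  0.        , 459.70770845, 201.90204925],
       [  0.        ,   0.        ,   1.        ]]), 'D': array([0.04435796, 0.        , 0.        , 0.        , 0.        ]), 'position': array([0.29538195, 0.04456103, 2.01617336]), 'attitude': array([-0.69667671, -0.03787351,  0.04003628,  0.71526517])}
```

View pics/side0.png

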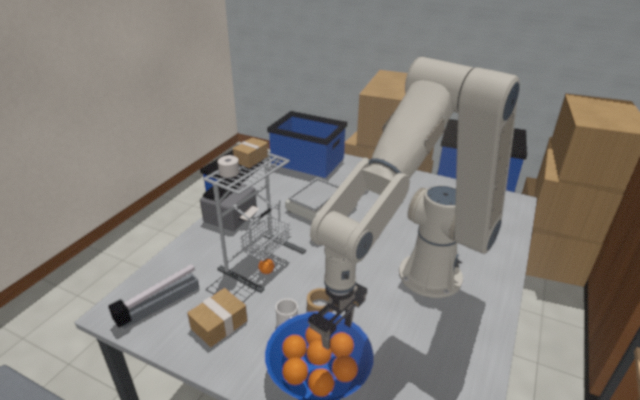

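View pics/top0.png

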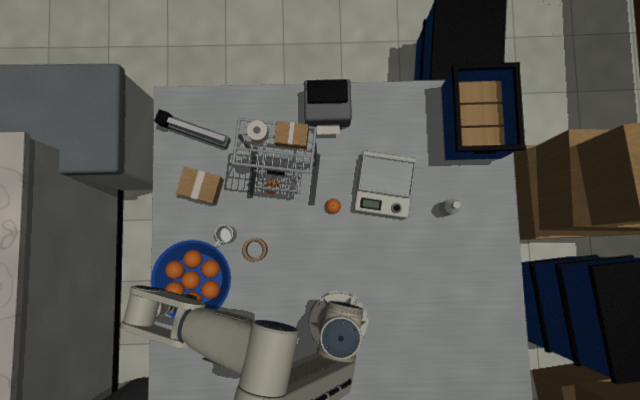

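```bash
cat > h.py <<'E'
import numpy as np,cv2
from scipy.spatial.transform import Rotation as R
from rig import manip
def rot(q): return R.from_quat([q[1],q[2],q[3],q[0]])
def cam(n):
    c=manip.camera_model(n); return np.array(c["intrinsics"]),np.array(c["D"]),np.array(c["position"]),rot(c["attitude"]).as_matrix()
def ray(n,px):
    K,D,p,A=cam(n); u=cv2.undistortPoints(np.array(px,float).reshape(-1,1,2),K,D).reshape(-1,2)
    d=np.c_[u[:,0],-u[:,1],-np.ones(len(u))]@A.T
    return p,d/np.linalg.norm(d,axis=1)[:,None]
def plane(n,px,z):
    p,d=ray(n,px); return p+d*((z-p[2])/d[:,2])[:,None]
def proj(n,P):
    K,D,p,A=cam(n); c=(np.atleast_2d(P)-p)@A; c=c*[1,-1,-1]
    return cv2.projectPoints(c,np.zeros(3),np.zeros(3),K,D)[0].reshape(-1,2)
def tri(a,b):
    pa,da=ray("side",[a]);pb,db=ray("top",[b]);da=da[0];db=db[0]
    s=np.linalg.lstsq(np.c_[da,-db],pb-pa,rcond=None)[0]
    x=pa+s[0]*da;y=pb+s[1]*db; return (x+y)/2,np.linalg.norm(x-y)
def crop(src,dst,x,y,w,h,k):
    im=cv2.imread(src)[y:y+h,x:x+w]; im=cv2.resize(im,None,fx=k,fy=k,interpolation=cv2.INTER_CUBIC); cv2.imwrite(dst,im)
E
python3 - <<'E'
from h import *
crop("pics/top0.png","pics/t1.png",215,105,110,110,5)
crop("pics/top0.png","pics/t2.png",340,140,80,85,6)
crop("pics/side0.png","pics/s1.png",195,130,160,170,3.5)
E
```

```text
(no output)
```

View pics/t1.png

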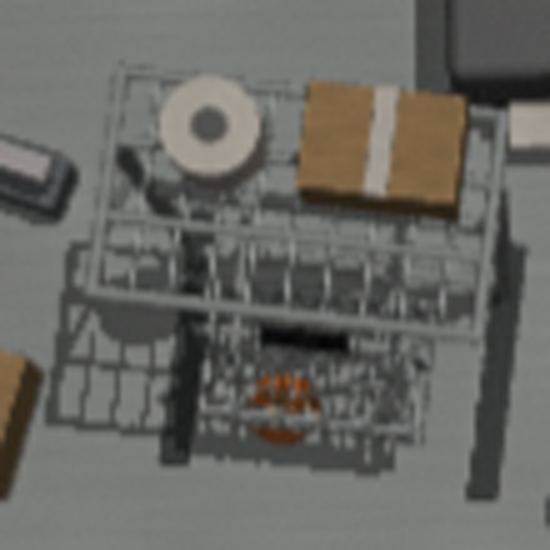

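View pics/t2.png

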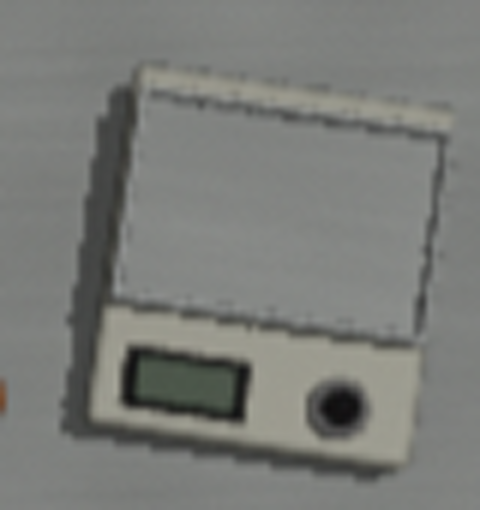

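View pics/s1.png

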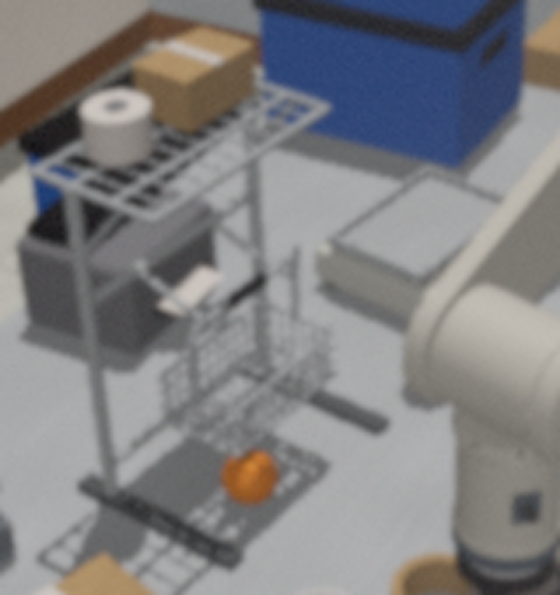

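```bash
cat > m.py <<'E'
from h import *
f=lambda U,k,o:((np.array(U,float)+.5)/k-.5+np.array(o))
np.set_printoptions(precision=4,suppress=True)
c=plane("top",f([(140,65),(450,108),(408,465),(90,420)],6,(340,140)),.06);print(c)
print([np.linalg.norm(c[i]-c[(i+1)%4]) for i in range(4)])
xa=(c[0]-c[3]+c[1]-c[2])[:2];xa/=np.linalg.norm(xa);print("yaw",np.degrees(np.arctan2(xa[1],xa[0])))
ya=np.array([-xa[1],xa[0]])
print("origin", c[:,:2].mean(0)+xa*.0325)
pan=plane("top",f([(143,93),(445,138),(418,340),(113,303)],6,(340,140)),.087);print("pan",pan,pan.mean(0))
print([np.linalg.norm(pan[i]-pan[(i+1)%4]) for i in range(4)])
print("tare",plane("top",f([(340,407)],6,(340,140)),.065))
l=tri(f((150,215),3.5,(195,130)),f((90,292),5,(215,105)));r=tri(f((328,107),3.5,(195,130)),f((475,335),5,(215,105)));print("shelf",l,r,np.linalg.norm(l[0]-r[0]),(l[0]+r[0])/2)
# black sleeve masks
for n,(x,y,w,h) in {"top":(262,165,30,14),"side":(250,200,25,25)}.items():
    im=cv2.imread(f"pics/{n}0.png")[y:y+h,x:x+w]; m=(im.max(2)<60).astype(np.uint8)
    nn,L,S,C=cv2.connectedComponentsWithStats(m);print(n,[(s[:5]+[x,y,0,0,0],c+[x,y]) for s,c in zip(S[1:],C[1:]) if s[4]>4])
E
python3 m.py
```

```text
[[ 0.732  -0.1276  0.06  ]
 [ 0.6944 -0.3495  0.06  ]
 [ 0.4377 -0.3077  0.06  ]
 [ 0.4757 -0.0831  0.06  ]]
[np.float64(0.22500979644300734), np.float64(0.26008000689038485), np.float64(0.22774503362042636), np.float64(0.2601763401348525)]
yaw -9.55509361845218
origin [ 0.617  -0.2224]
pan [[ 0.7056 -0.1267  0.087 ]
 [ 0.6674 -0.3395  0.087 ]
 [ 0.5237 -0.3139  0.087 ]
 [ 0.5556 -0.1003  0.087 ]] [ 0.6131 -0.2201  0.087 ]
[np.float64(0.21623476378692086), np.float64(0.14598081933071738), np.float64(0.21594198215718877), np.float64(0.152348310080267)]
tare [[ 0.4798 -0.2605  0.065 ]]
shelf (array([0.6192, 0.3645, 0.4219]), np.float64(0.002968492331170637)) (array([0.5791, 0.0934, 0.4186]), np.float64(0.0040883102297424355)) 0.27407588691337736 [0.5992 0.2289 0.4203]
top [(array([267, 169,  18,   8, 100]), array([275.5 , 172.57]))]
side [(array([262, 210,   8,   6,  11]), array([265.8182, 212.0909]))]
```

```bash
python3 - <<'E'
from h import *
np.set_printoptions(precision=4,suppress=True)
crop("pics/top0.png","pics/t3.png",255,155,44,36,14)
crop("pics/side0.png","pics/s3.png",230,190,60,45,12)
P=plane("top",[(275.5,172.6)],.255);print(P,proj("side",P))
for z in(.245,.265):print(proj("side",plane("top",[(275.5,172.6)],z)))
E
```

```text
[[0.6097 0.2315 0.255 ]] [[264.052  212.4694]]
[[263.6497 214.6691]]
[[264.4569 210.2561]]
```

View pics/t3.png

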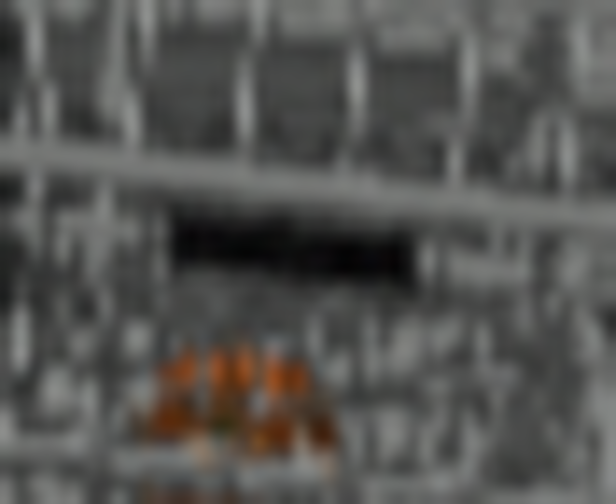

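View pics/s3.png

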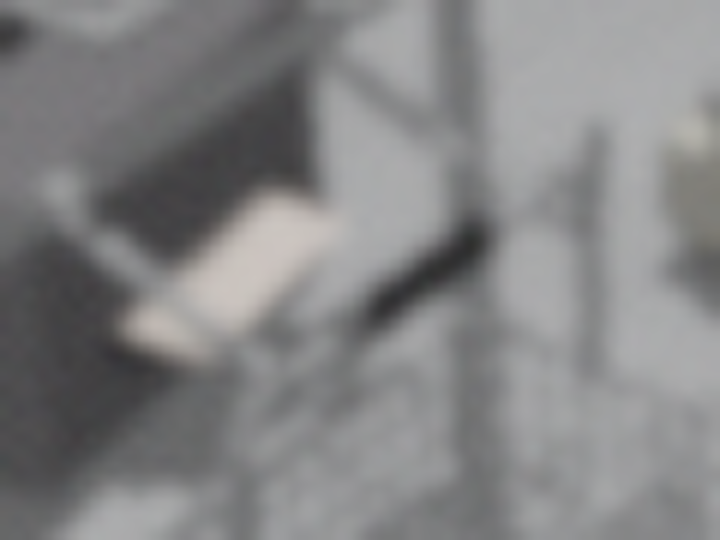

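```bash
python3 - <<'E'
from h import *
np.set_printoptions(precision=1,suppress=True)
crop("pics/side0.png","pics/s4.png",290,250,100,110,6)
s=manip.read_state();M=rot(s["tcp_rot"]).as_matrix();p=s["tcp_pos"]
for d in(0,.019,.088,.15):
  for ax in(0,1):
    for k in(-.0945,-.0375,.0375,.0945):print(d,ax,k,(proj("side",p-M[:,2]*d+M[:,ax]*k)[0]-[290,250])*6)
E
```

```text
0 0 -0.0945 [400.4 396.5]
0 0 -0.0375 [332. 467.]
0 0 0.0375 [235.8 566. ]
0 0 0.0945 [157.6 646.5]
0 1 -0.0945 [452.9 621.6]
0 1 -0.0375 [349.9 556.7]
0 1 0.0375 [221.6 475.7]
0 1 0.0945 [129.1 417.3]
0.019 0 -0.0945 [402.5 369.4]
0.019 0 -0.0375 [333.6 439.7]
0.019 0 0.0375 [236.7 538.5]
0.019 0 0.0945 [157.8 618.8]
0.019 1 -0.0945 [455.7 594. ]
0.019 1 -0.0375 [351.8 529.2]
0.019 1 0.0375 [222.3 448.4]
0.019 1 0.0945 [129.1 390.1]
0.088 0 -0.0945 [410.3 267.2]
0.088 0 -0.0375 [339.6 336.6]
0.088 0 0.0375 [239.9 434.5]
0.088 0 0.0945 [158.6 514.2]
0.088 1 -0.0945 [466.  489.6]
0.088 1 -0.0375 [358.6 425.2]
0.088 1 0.0375 [225.  345.2]
0.088 1 0.0945 [128.9 287.6]
0.15 0 -0.0945 [417.8 170. ]
0.15 0 -0.0375 [345.3 238.5]
0.15 0 0.0375 [242.9 335.2]
0.15 0 0.0945 [159.3 414.1]
0.15 1 -0.0945 [475.9 389.8]
0.15 1 -0.0375 [365.1 326.1]
0.15 1 0.0375 [227.5 246.9]
0.15 1 0.0945 [128.8 190.1]
```

View pics/s4.png

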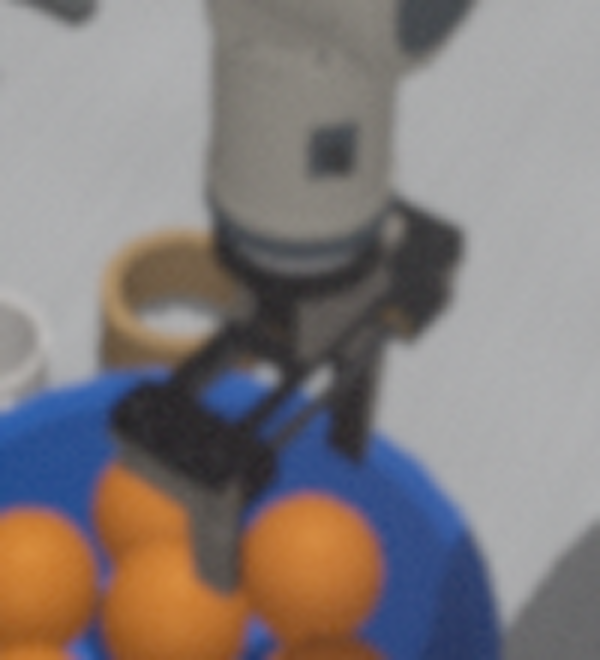

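Call:
{"op": "send_rows", "data": {
  "series": [
    {"delta_pos": [0, 0, -0.05], "rot": [0, 0, 0.18], "jaw": 0.17},
    {"delta_pos": [0, 0, -0.05], "rot": [0, 0, 0.18], "jaw": 0.17},
    {"delta_pos": [0, 0, -0.05], "rot": [0, 0, 0.18], "jaw": 0.17},
    {"delta_pos": [0, 0, -0.05], "rot": [0, 0, 0.18], "jaw": 0.17},
    {"delta_pos": [-0.02, 0, 0], "rot": [0, 0, 0.18], "jaw": 0.17}
  ],
  "force": 30
}}

```text
time_s: 0.72
tcp_pos: [0.1242, 0.5965, 0.417]
tcp_rot: [0.003, 0.978, 0.206, -0.002]
ft_force: [0.2, -0.6, -0.4]
opening: 0.0443
```

```bash
python3 - <<'E'
from h import *
s=manip.read_state();print(s)
cv2.imwrite("pics/side1.png",manip.get_image("side")[:,:,::-1])
u=proj("side",s["tcp_pos"])[0].astype(int);print(u)
crop("pics/side1.png","pics/s5.png",max(u[0]-60,0),max(u[1]-70,0),120,100,6)
E
```

```text
{'time_s': 0.725, 'q': array([1.36301572e+00, 2.12225705e-01, 1.38789540e+00, 1.13096552e-04,
       1.54901429e+00, 9.47602600e-01]), 'qvel': array([ 0.1885787 , -0.1935294 ,  0.33138728,  0.00835613, -0.05770886,
        1.663414  ]), 'joint_efforts': array([ -2.51881957, -54.70316291, -42.4687922 ,  -0.12507032,
         0.56874214,  -2.8948731 ]), 'tcp_pos': array([0.12418915, 0.59653579, 0.41699862]), 'tcp_rot': array([ 0.00342768,  0.97849977,  0.20621342, -0.00157398]), 'ft_force': array([ 0.24463682, -0.56151152, -0.44259569]), 'moment': array([-0.0463432 ,  0.00981911, -0.01544992]), 'opening': 0.04425294411794966}
[347 281]
```

View pics/s5.png

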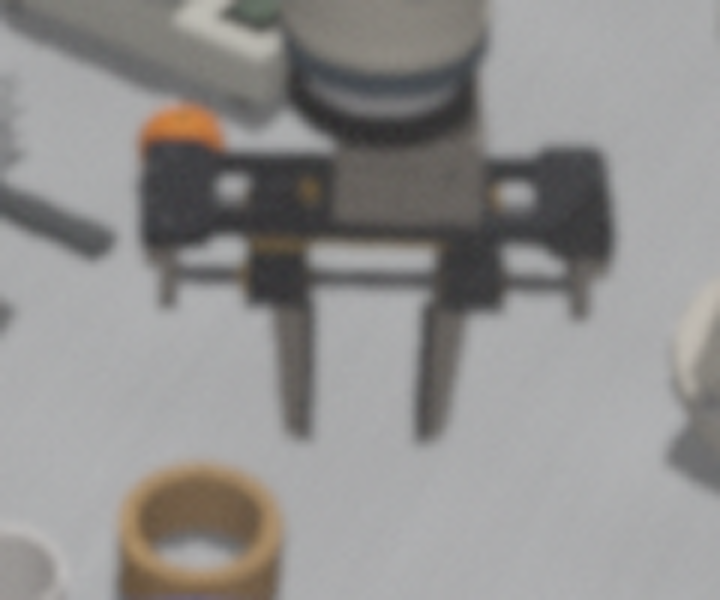

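```bash
cat >> h.py <<'E'
import json,os
YAW=np.radians(-8.5)
def Rt(lean,yaw=YAW):  # lean in deg
    a=np.radians(lean);X=np.array([np.cos(yaw),np.sin(yaw),0]);Z=np.array([0,0,1.])
    z=np.sin(a)*X-np.cos(a)*Z;x=np.cos(a)*X+np.sin(a)*Z
    return R.from_matrix(np.c_[x,np.cross(z,x),z])
def log():
    s=manip.read_state();open("log.txt","a").write(json.dumps([list(map(float,s["q"])),list(map(float,s["tcp_pos"])),list(map(float,s["tcp_rot"]))])+"\n");return s
def plan(P,Rg,n,jaw=None,show=True):
    s=log();p=np.array(s["tcp_pos"]);r=rot(s["tcp_rot"]);rel=(r.inv()*Rg).as_rotvec();st=(np.array(P)-p)/n
    print("err pos",np.round(np.array(P)-p,4),"ang",np.round(np.degrees(rel),1),"f",np.round(s["ft_force"],1),"op",round(s["opening"],4),"t",s["time_s"],"q",np.round(s["q"],2))
    for i in range(n):
        print(i,"pos",np.round(r.inv().apply(st),4).tolist(),"rot",np.round(rel/n,3).tolist()); r=r*R.from_rotvec(rel/n)
E
python3 - <<'E'
from h import *
plan([.40,.29,.40],Rt(40),10)
E
```

```text
err pos [ 0.278  -0.3045 -0.0153] ang [-10.5  39.2  30.7] f [-2.   0.2  0.2] op 0.0398 t 0.775 q [1.37 0.21 1.39 0.   1.55 0.96]
0 pos [0.0135, 0.0389, 0.0018] rot [-0.018, 0.068, 0.054]
1 pos [0.0154, 0.0381, 0.0035] rot [-0.018, 0.068, 0.054]
2 pos [0.0171, 0.0372, 0.0053] rot [-0.018, 0.068, 0.054]
3 pos [0.0187, 0.0361, 0.0072] rot [-0.018, 0.068, 0.054]
4 pos [0.02, 0.0349, 0.0091] rot [-0.018, 0.068, 0.054]
5 pos [0.0211, 0.0336, 0.0112] rot [-0.018, 0.068, 0.054]
6 pos [0.0221, 0.0322, 0.0133] rot [-0.018, 0.068, 0.054]
7 pos [0.0228, 0.0308, 0.0154] rot [-0.018, 0.068, 0.054]
8 pos [0.0233, 0.0292, 0.0175] rot [-0.018, 0.068, 0.054]
9 pos [0.0235, 0.0276, 0.0196] rot [-0.018, 0.068, 0.054]
```

Call:
{"op": "send_rows", "data": {
  "series": [
    {"delta_pos": [0.0135, 0.039, 0.002], "rot": [-0.018, 0.068, 0.054], "jaw": 0.5},
    {"delta_pos": [0.0155, 0.038, 0.0035], "rot": [-0.018, 0.068, 0.054], "jaw": 0.5},
    {"delta_pos": [0.017, 0.037, 0.0055], "rot": [-0.018, 0.068, 0.054], "jaw": 0.5},
    {"delta_pos": [0.0185, 0.036, 0.007], "rot": [-0.018, 0.068, 0.054], "jaw": 0.5},
    {"delta_pos": [0.02, 0.035, 0.009], "rot": [-0.018, 0.068, 0.054], "jaw": 0.5}
  ]
}}

```text
time_s: 1.4
tcp_pos: [0.2643, 0.4387, 0.4035]
tcp_rot: [0.018, 0.981, 0.073, 0.176]
ft_force: [0.4, -0.8, 1.0]
opening: 0.0459
```

```bash
python3 - <<'E'
from h import *
plan([.40,.29,.40],Rt(40),5)
E
```

```text
err pos [ 0.1357 -0.1487 -0.0035] ang [-5.2 19.3 16. ] f [ 0.4 -0.8  1. ] op 0.0459 t 1.4 q [ 1.26 -0.03  1.73 -0.35  1.35  1.18]
0 pos [0.0205, 0.0331, 0.0104] rot [-0.018, 0.067, 0.056]
1 pos [0.0215, 0.0317, 0.0124] rot [-0.018, 0.067, 0.056]
2 pos [0.0223, 0.0302, 0.0144] rot [-0.018, 0.067, 0.056]
3 pos [0.023, 0.0287, 0.0165] rot [-0.018, 0.067, 0.056]
4 pos [0.0233, 0.0271, 0.0186] rot [-0.018, 0.067, 0.056]
```

```bash
cat > kin.py <<'E'
from h import *
from scipy.optimize import least_squares
def fk(q,k):
    a1,h,L2,e,L3,L6=k
    Rz=lambda t:R.from_rotvec([0,0,t]);Ry=lambda t:R.from_rotvec([0,t,0])
    r=Rz(q[0]);p=r.apply([a1,0,h]);r=r*Ry(q[1]);p=p+r.apply([0,0,L2]);r=r*Ry(q[2]);p=p+r.apply([e,0,L3])
    r=r*Rz(q[3])*Ry(q[4])*Rz(S*q[5]);p=p+r.apply([0,0,L6]);return p,r
S=1
D=[json.loads(l) for l in open("log.txt")]
D.append([[1.34161295,.353634088,1.63409645,-1.9267e-05,1.15518886,-2.38588e-03],[0.1404269,0.60853639,0.21388859],[4.1865e-04,.782575893,.622554842,-5.1466e-04]])
def fit():
    res=lambda k:np.concatenate([fk(q,k)[0]-p for q,p,_ in D])
    return least_squares(res,[0,.3,.45,0,.4,.2],bounds=([-.3,.1,.2,-.15,.2,.05],[.3,.6,.7,.15,.6,.4]))
if __name__=="__main__":
    f=fit();print(f.x,f.fun.round(4))
    q,p,t=D[-2];print(fk(q,f.x)[1].as_matrix().round(3),rot(t).as_matrix().round(3))
E
python3 kin.py
```

```text
[-1.90518852e-06  2.90557894e-01  5.66571925e-01  5.77491507e-02
  4.94554413e-01  3.55059314e-01] [ 0.0015 -0.0003  0.0001  0.     -0.     -0.0002  0.0015 -0.0003  0.    ]
[[-0.927 -0.137  0.348]
 [-0.15   0.989 -0.01 ]
 [-0.343 -0.062 -0.937]] [[ 0.927  0.137  0.348]
 [ 0.15  -0.989 -0.01 ]
 [ 0.343  0.062 -0.937]]
```

```bash
cat > ik.py <<'E'
from kin import *
k=fit().x
lo=np.array([-2.63,-.92,.06,-1.3,0,-3.02]);hi=np.array([2.63,2.1,2.66,4.44,2.69,3.02])
F=R.from_rotvec([0,0,np.pi])
def ik(P,Rg,seed=None,n=40):
    sols=[];rng=np.random.default_rng(0)
    def res(q):
        p,r=fk(q,k);return np.r_[(p-P)*5,((r*F).inv()*Rg).as_rotvec()]
    for i in range(n):
        q0=seed if (seed is not None and i==0) else rng.uniform(lo,hi)
        o=least_squares(res,np.clip(q0,lo+1e-3,hi-1e-3),bounds=(lo,hi))
        if o.cost<1e-8 and not any(np.linalg.norm(o.x-s)<.05 for s in sols):sols.append(o.x)
        if seed is not None and i==0 and n==1:return o.x,o.cost
    return sols
if __name__=="__main__":
    np.set_printoptions(precision=2,suppress=True)
    G=np.array([.610,.231,.255])
    for a in(30,40,45,55,65,75,85):
        z=Rt(a).as_matrix()[:,2]
        for nm,P in(("pre",G-.12*z),("grip",G+.012*z),("lift",G+.012*z+[0,0,.05]),("out",G+.012*z+[-.15,.02,.06])):
            print(a,nm,*ik(P,Rt(a),n=25))
E
python3 ik.py
```

```text
30 pre [ 0.62 -0.    1.85 -0.44  0.95  0.96]
30 grip [ 0.53  0.19  1.9  -0.51  0.7   1.01]
30 lift [ 0.53  0.14  1.84 -0.45  0.79  0.94]
30 out [ 0.76 -0.06  2.03 -0.53  0.91  1.18]
40 pre [ 0.73 -0.04  1.99 -0.73  0.84  1.28]
40 grip [ 0.59  0.18  2.   -0.88  0.6   1.4 ]
40 lift [ 0.59  0.11  1.95 -0.77  0.67  1.26]
40 out [ 0.86 -0.07  2.12 -0.8   0.86  1.48]
45 pre [ 0.79 -0.05  2.06 -0.89  0.82  1.47]
45 grip [ 0.62  0.18  2.05 -1.11  0.58  1.64]
45 lift [ 0.62  0.11  2.   -0.97  0.64  1.46]
45 out [ 0.92 -0.07  2.16 -0.95  0.86  1.65]
55 pre [ 0.91 -0.01  2.19 -1.24  0.85  1.89]
55 grip
55 lift
55 out [ 1.01 -0.03  2.25 -1.24  0.92  1.98]
65 pre
65 grip [0.74 0.29 2.21 4.42 0.83 2.47]
65 lift
65 out
75 pre
75 grip [0.78 0.41 2.26 4.24 1.06 2.71]
75 lift [0.78 0.29 2.24 4.31 1.   2.57]
75 out
85 pre
85 grip [0.8  0.55 2.28 4.14 1.31 2.88]
85 lift [0.8  0.42 2.28 4.17 1.24 2.77]
85 out
```

```bash
cat > clr.py <<'E'
from ik import *
np.set_printoptions(precision=2,suppress=True)
G=np.array([.610,.231,.255]);TI=.010
U,V,Dp=np.meshgrid(np.linspace(-.0945,.0945,15),np.linspace(-.0375,.0375,7),np.linspace(.088,.134,5))
box=np.c_[U.ravel(),V.ravel(),-Dp.ravel()]
t,dd=np.meshgrid(np.linspace(0,6.28,24),np.linspace(.13,.4,20))
cyl=np.c_[.048*np.cos(t).ravel(),.048*np.sin(t).ravel(),-dd.ravel()]
body=np.r_[box,cyl]
def Rab(a,b): return Rt(a)*R.from_rotvec([np.radians(b),0,0])
S0=R.from_rotvec([0,0,YAW])
def clear(bx,bz,Rg):
    z=Rg.as_matrix()[:,2]; g=G+S0.apply([bx,0,bz]); P=g+TI*z
    w=P+Rg.apply(body); s=S0.inv().apply(w-G)
    dx=np.maximum(-.015-s[:,0],0);dz=np.maximum(.160-s[:,2],0);dy=np.maximum(abs(s[:,1])-.147,0)
    return np.sqrt(dx**2+dy**2+dz**2).min(),P
path=[(0,0),(-.006,.02),(-.018,.05),(-.035,.052),(-.06,.052),(-.1,.052)]
if __name__=="__main__":
  for a in(45,50,55,60,65,70):
    for b in(-40,-25,0,25,40):
        Rg=Rab(a,b);c=[clear(x,z,Rg) for x,z in path]
        if min(x[0] for x in c)<.008: continue
        s=[ik(P,Rg,n=12) for _,P in c[:3:2]+c[-1:]]
        print(a,b,"clr",np.array([x[0]*1000 for x in c]).round(0),"ik",[x[0] if x else None for x in s])
E
python3 clr.py
```

```text
55 0 clr [28. 15. 13. 30. 55. 95.] ik [None, None, None]
60 0 clr [ 37.  22.  23.  40.  65. 105.] ik [None, None, None]
65 -25 clr [44. 29. 13. 30. 55. 95.] ik [None, None, array([ 1.04,  0.33,  2.01, -1.22,  1.36,  2.13])]
65 0 clr [ 44.  31.  34.  51.  76. 116.] ik [array([0.74, 0.29, 2.22, 4.43, 0.83, 2.46]), None, None]
65 25 clr [44. 29. 13. 30. 55. 95.] ik [array([ 0.4 ,  0.23,  2.37,  3.25,  0.64, -3.01]), None, array([ 0.6 , -0.03,  2.48,  3.66,  0.53,  2.99])]
70 -40 clr [51. 34. 10. 22. 47. 86.] ik [array([ 0.89,  0.63,  1.76, -1.25,  1.5 ,  2.18]), array([ 0.91,  0.55,  1.77, -1.23,  1.55,  2.11]), array([ 1.03,  0.5 ,  1.85, -1.14,  1.62,  2.18])]
70 -25 clr [ 51.  34.  22.  39.  64. 104.] ik [None, None, array([ 1.06,  0.37,  2.03, -1.28,  1.4 ,  2.24])]
70 0 clr [ 52.  40.  44.  61.  86. 126.] ik [array([0.77, 0.34, 2.24, 4.32, 0.94, 2.6 ]), None, None]
70 25 clr [ 51.  34.  22.  39.  64. 104.] ik [None, None, None]
70 40 clr [51. 34. 10. 22. 47. 86.] ik [array([ 0.14,  0.35,  2.39,  2.62,  0.95, -2.71]), array([ 0.16,  0.19,  2.4 ,  2.57,  0.82, -2.61]), array([ 0.26,  0.08,  2.54,  2.72,  0.82, -2.7 ])]
```

```bash
cat > scan.py <<'E'
from clr import *
for a in(45,48,50,52,55,60):
    for b in(-20,-15,-10,-5,0,5,10,15,20):
        Rg=Rab(a,b);c=[clear(x,z,Rg) for x,z in path]
        if min(x[0] for x in c)<.003: continue
        o=[]
        for f in(R.identity(),F):
            o.append([x[0] if (x:=ik(P,Rg*f,n=10)) else None for _,P in c[:3:2]+c[-1:]])
        print(a,b,"clr",np.array([x[0]*1000 for x in c]).round(0),"ik",*o)
E
python3 scan.py
```

```text
52 -5 clr [22. 10.  3. 20. 45. 85.] ik [None, array([ 0.75,  0.14,  2.05, -1.21,  0.79,  1.78]), array([ 0.91,  0.06,  2.14, -1.16,  0.91,  1.85])] [None, array([ 0.75,  0.14,  2.05, -1.21,  0.79, -1.37]), array([ 0.91,  0.06,  2.14, -1.16,  0.91, -1.29])]
52 0 clr [22. 11.  6. 23. 48. 88.] ik [None, array([ 0.7 ,  0.1 ,  2.1 , -1.25,  0.67,  1.79]), array([ 0.87,  0.02,  2.18, -1.21,  0.8 ,  1.86])] [None, array([ 0.7 ,  0.1 ,  2.1 , -1.25,  0.67, -1.36]), array([ 0.87,  0.02,  2.18, -1.21,  0.8 , -1.29])]
52 5 clr [22. 10.  3. 20. 45. 85.] ik [None, None, array([ 0.82, -0.03,  2.23, -1.26,  0.68,  1.87])] [None, None, array([ 0.82, -0.03,  2.23, -1.26,  0.68, -1.27])]
55 -10 clr [28. 15.  6. 23. 48. 88.] ik [None, array([ 0.8 ,  0.19,  2.03, -1.25,  0.92,  1.87]), array([ 0.96,  0.12,  2.11, -1.19,  1.03,  1.93])] [None, array([ 0.8 ,  0.19,  2.03, -1.25,  0.92, -1.27]), array([ 0.96,  0.12,  2.11, -1.19,  1.03, -1.21])]
55 -5 clr [28. 15. 10. 27. 52. 92.] ik [None, None, array([ 0.93,  0.08,  2.16, -1.24,  0.93,  1.95])] [None, None, array([ 0.93,  0.08,  2.16, -1.24,  0.93, -1.2 
[... 1327 characters left out ...]
56, -0.57]), array([ 0.64,  0.08,  2.25,  4.44,  0.53, -0.84]), None]
60 15 clr [37. 22. 13. 30. 55. 95.] ik [array([0.54, 0.19, 2.3 , 3.9 , 0.5 , 2.78]), array([0.57, 0.06, 2.28, 4.19, 0.42, 2.5 ]), array([ 0.76, -0.05,  2.38,  4.42,  0.55,  2.37])] [array([ 0.54,  0.19,  2.3 ,  3.9 ,  0.5 , -0.36]), array([ 0.57,  0.06,  2.28,  4.19,  0.42, -0.64]), array([ 0.76, -0.05,  2.38,  4.42,  0.55, -0.77])]
60 20 clr [37. 22.  8. 25. 50. 90.] ik [None, array([0.49, 0.05, 2.31, 3.8 , 0.35, 2.82]), array([ 0.67, -0.07,  2.41,  4.15,  0.44,  2.58])] [array([ 0.46,  0.18,  2.32,  3.56,  0.47, -0.09]), array([ 0.49,  0.05,  2.31,  3.8 ,  0.35, -0.32]), array([ 0.67, -0.07,  2.41,  4.15,  0.44, -0.56])]
```

```bash
cat > scan2.py <<'E'
from clr import *
for dy in(0,4,7):
  for a in(52,55,58,62,66):
    for b in(-5,-10,-15,-20,-25,-30):
        Rg=R.from_rotvec([0,0,np.radians(dy)])*Rab(a,b);c=[clear(x,z,Rg) for x,z in path]
        if min(x[0] for x in c)<.005: continue
        o=[x[0] if (x:=ik(P,Rg,n=8)) else None for _,P in c[:3:2]+c[-1:]]
        if all(x is not None for x in o):print(dy,a,b,"clr",np.array([x[0]*1000 for x in c]).round(0),"ik",*o)
E
python3 scan2.py
```

```text
7 58 -30 clr [34. 20.  5. 20. 45. 85.] ik [ 0.85  0.43  1.92 -1.28  1.17  1.97] [ 0.88  0.35  1.92 -1.23  1.22  1.88] [ 1.02  0.29  1.99 -1.16  1.31  1.95]
```

```bash
cat > scan3.py <<'E'
from clr import *
PY=np.radians(-9.5);C=np.array([.614,-.221,.22])
def ikb(P,Rg,neg,n=8):
    b=None
    for s in ik(P,Rg,n=n):
        if (s[3]<1)==neg: 
            m=min((s-lo).min(),(hi-s).min()); 
            if b is None or m>b[0]:b=(m,s)
    return b
def wps(a,b):
    Rg=Rab(a,b);c=[clear(x,z,Rg) for x,z in path];z=Rg.as_matrix()[:,2]
    w=[("pre",c[0][1]-.12*z,Rg),("grip",c[0][1],Rg),("lift",c[2][1],Rg),("out",c[5][1],Rg)]
    Rp=R.from_rotvec([0,0,PY-YAW])*Rg;zp=Rp.as_matrix()[:,2]
    w+=[("mid",(c[5][1]+C+TI*zp)/2+[0,0,.03],Rg),("over",C+TI*zp+[0,0,.08],Rp),("place",C+TI*zp,Rp),("ret",C-.08*zp,Rp)]
    return min(x[0] for x in c),w
if __name__=="__main__":
  for neg in(True,False):
    for a in(45,50,55,60,65,70):
      for b in((-20,-10,0) if neg else (10,15,20,25,30)):
        cl,w=wps(a,b)
        if cl<.0:continue
        for f in((R.identity(),) if neg else (R.identity(),F)):
            o=[ikb(P,Rg*f,neg) for _,P,Rg in w]
            print(neg,a,b,f is F,"clr",round(cl*1000),[round(x[0],2) if x else None for x in o],flush=True)
E
time python3 scan3.py
```

```text
True 45 -20 False clr 0 [np.float64(0.39), np.float64(0.28), np.float64(0.33), np.float64(0.37), np.float64(0.2), np.float64(0.2), None, np.float64(0.07)]
True 45 -10 False clr 0 [np.float64(0.38), np.float64(0.24), np.float64(0.32), np.float64(0.34), np.float64(0.26), np.float64(0.21), None, np.float64(0.18)]
True 45 0 False clr 0 [np.float64(0.39), np.float64(0.19), np.float64(0.33), np.float64(0.33), np.float64(0.31), np.float64(0.31), None, np.float64(0.31)]
True 50 -20 False clr 0 [np.float64(0.3), np.float64(0.17), np.float64(0.23), np.float64(0.28), np.float64(0.04), None, None, None]
True 50 -10 False clr 0 [np.float64(0.26), np.float64(0.09), np.float64(0.18), np.float64(0.22), np.float64(0.02), np.float64(0.08), None, None]
True 50 0 False clr 2 [np.float64(0.21), None, np.float64(0.13), np.float64(0.16), np.float64(0.09), None, None, None]
True 55 -20 False clr 0 [np.float64(0.21), np.float64(0.07), np.float64(0.13), np.float64(0.19), None, None, None, None]
True 55 -10 False clr 6 [np.float64(0.14), None, np.float64(0.05), np.float64(0.11), None, None, None, None]
True 55
[... 9206 characters left out ...]
4(0.45), np.float64(0.42), np.float64(0.35)]
False 70 25 False clr 22 [None, None, None, None, np.float64(0.17), np.float64(0.5), np.float64(0.47), np.float64(0.42)]
False 70 25 True clr 22 [np.float64(0.07), np.float64(0.26), np.float64(0.26), np.float64(0.14), np.float64(0.17), np.float64(0.5), np.float64(0.47), np.float64(0.42)]
False 70 30 False clr 17 [np.float64(0.06), np.float64(0.1), np.float64(0.11), None, np.float64(0.2), np.float64(0.55), np.float64(0.53), np.float64(0.49)]
False 70 30 True clr 17 [np.float64(0.06), np.float64(0.25), np.float64(0.25), np.float64(0.12), np.float64(0.2), np.float64(0.55), np.float64(0.53), np.float64(0.49)]
real	3m24.410s
user	3m24.028s
sys	0m0.175s
```

```bash
cat > jp.py <<'E'
from scan3 import *
A,B=66,19
cl,w=wps(A,B);print("clr",cl)
s=log();q=np.array(s["q"]);seed=None
sol={}
for nm,P,Rg in w:
    if nm=="pre":P=P+ .03*Rg.as_matrix()[:,2]
    x=ikb(P,Rg*F,False,n=30);sol[nm]=(x[1],P,Rg*F);print(nm,P.round(3),x[1],round(x[0],2))
import pickle;pickle.dump({n:(v[0],v[1],v[2].as_quat()) for n,v in sol.items()},open("sol.pkl","wb"))
def path_info(q0,q1,n):
    for t in np.linspace(0,1,n):
        p,r=fk(q0+t*(q1-q0),k);r=r*F;bb=p+r.apply(body);sb=S0.inv().apply(bb-G);st=S0.inv().apply(p-G)
        print(round(t,2),(q0+t*(q1-q0)),"tcp",p.round(3),"stand",st.round(3),"bodyminz",bb[:,2].min().round(2),"maxX",sb[:,0].max().round(2))
path_info(q,sol["pre"][0],9)
E
python3 jp.py
```

```text
clr 0.02078447574340935
pre [0.54 0.21 0.29] [ 0.59  0.03  2.48  3.77  0.62 -0.24] 0.18
grip [0.62 0.23 0.25] [ 0.5   0.24  2.36  3.58  0.67 -0.1 ] 0.3
lift [0.6  0.24 0.3 ] [ 0.54  0.1   2.35  3.74  0.54 -0.26] 0.31
out [0.52 0.25 0.3 ] [ 0.73 -0.01  2.45  4.03  0.63 -0.42] 0.21
mid [0.57 0.01 0.29] [-0.21  0.01  2.49  2.43  0.63  0.58] 0.17
over [ 0.62 -0.22  0.3 ] [-0.75  0.23  2.19  1.77  0.87  0.92] 0.47
place [ 0.62 -0.22  0.22] [-0.75  0.4   2.23  1.93  0.93  0.66] 0.43
ret [ 0.54 -0.23  0.25] [-0.94  0.28  2.3   1.72  1.01  0.76] 0.36
0.0 [ 1.26 -0.03  1.73 -0.35  1.35  1.18] tcp [0.26 0.44 0.4 ] stand [-0.37  0.15  0.15] bodyminz 0.45 maxX -0.31
0.12 [ 1.18 -0.03  1.83  0.17  1.26  1.  ] tcp [0.13 0.47 0.34] stand [-0.51  0.16  0.08] bodyminz 0.41 maxX -0.39
0.25 [ 1.1  -0.02  1.92  0.68  1.17  0.82] tcp [0.04 0.53 0.36] stand [-0.61  0.21  0.1 ] bodyminz 0.37 maxX -0.36
0.38 [ 1.01 -0.01  2.01  1.2   1.08  0.64] tcp [0.03 0.6  0.42] stand [-0.63  0.28  0.17] bodyminz 0.38 maxX -0.34
0.5 [0.93 0.   2.11 1.71 0.99 0.47] tcp [0.12 0.64 0.49] stand [-0.55  0.34  0.23] bodyminz 0.41 maxX -0.32
0.62 [0.84 0.01 2.2  2.23 0.9  0.29] tcp [0.27 0.63 0.52] stand [-0.4   0.34  0.26] bodyminz 0.42 maxX -0.32
0.75 [0.76 0.02 2.29 2.74 0.8  0.11] tcp [0.42 0.54 0.49] stand [-0.23  0.28  0.23] bodyminz 0.39 maxX -0.21
0.88 [ 0.68  0.03  2.39  3.26  0.71 -0.06] tcp [0.53 0.39 0.4 ] stand [-0.11  0.14  0.15] bodyminz 0.32 maxX -0.14
1.0 [ 0.59  0.03  2.48  3.77  0.62 -0.24] tcp [0.54 0.21 0.29] stand [-0.07 -0.03  0.03] bodyminz 0.23 maxX -0.1
```

```bash
cat > jrows.py <<'E'
import sys,pickle
from ik import *
sol=pickle.load(open("sol.pkl","rb"))
def rows(q1,n,m=5):
    s=log();q=np.array(s["q"]);print("t",s["time_s"],"q",q.round(2),"f",np.round(s["ft_force"],1),"tcp",s["tcp_pos"].round(3))
    for i in range(min(n,m)):
        p0,r0=fk(q+(q1-q)*i/n,k);p1,r1=fk(q+(q1-q)*(i+1)/n,k);r0=r0*F;r1=r1*F
        print('{"delta_pos": %s, "rot": %s, "jaw": 0.5},'%(r0.inv().apply(p1-p0).round(3).tolist(),(r0.inv()*r1).as_rotvec().round(3).tolist()))
rows(sol[sys.argv[1]][0],int(sys.argv[2]))
E
python3 jrows.py pre 22
```

```text
t 1.4 q [ 1.26 -0.03  1.73 -0.35  1.35  1.18] f [ 0.4 -0.8  1. ] tcp [0.264 0.439 0.403]
{"delta_pos": [-0.056, -0.015, 0.015], "rot": [0.066, -0.17, -0.001], "jaw": 0.5},
{"delta_pos": [-0.049, -0.018, 0.013], "rot": [0.079, -0.16, 0.013], "jaw": 0.5},
{"delta_pos": [-0.043, -0.021, 0.011], "rot": [0.092, -0.149, 0.026], "jaw": 0.5},
{"delta_pos": [-0.036, -0.024, 0.008], "rot": [0.105, -0.136, 0.037], "jaw": 0.5},
{"delta_pos": [-0.029, -0.027, 0.005], "rot": [0.117, -0.121, 0.047], "jaw": 0.5},
```

Call:
{"op": "send_rows", "data": {
  "series": [
    {"delta_pos": [-0.056, -0.015, 0.015], "rot": [0.066, -0.17, -0.001], "jaw": 0.5},
    {"delta_pos": [-0.049, -0.018, 0.013], "rot": [0.079, -0.16, 0.013], "jaw": 0.5},
    {"delta_pos": [-0.043, -0.021, 0.011], "rot": [0.092, -0.149, 0.026], "jaw": 0.5},
    {"delta_pos": [-0.036, -0.024, 0.008], "rot": [0.105, -0.136, 0.037], "jaw": 0.5},
    {"delta_pos": [-0.029, -0.027, 0.005], "rot": [0.117, -0.121, 0.047], "jaw": 0.5}
  ]
}}

```text
time_s: 2.02
tcp_pos: [0.0463, 0.5111, 0.346]
tcp_rot: [-0.18, 0.959, 0.03, -0.218]
ft_force: [0.3, -0.1, -0.5]
opening: 0.0461
```

```bash
python3 jrows.py pre 17
```

```text
t 2.025 q [ 1.09 -0.02  1.91  0.61  1.2   0.82] f [ 0.3 -0.1 -0.5] tcp [0.046 0.511 0.346]
{"delta_pos": [-0.021, -0.031, 0.001], "rot": [0.133, -0.099, 0.054], "jaw": 0.5},
{"delta_pos": [-0.015, -0.034, -0.002], "rot": [0.142, -0.083, 0.06], "jaw": 0.5},
{"delta_pos": [-0.008, -0.037, -0.006], "rot": [0.149, -0.065, 0.066], "jaw": 0.5},
{"delta_pos": [-0.002, -0.039, -0.009], "rot": [0.155, -0.048, 0.069], "jaw": 0.5},
{"delta_pos": [0.004, -0.042, -0.012], "rot": [0.16, -0.031, 0.072], "jaw": 0.5},
```

Tracks well.

Call:
{"op": "send_rows", "data": {
  "series": [
    {"delta_pos": [-0.021, -0.031, 0.001], "rot": [0.133, -0.099, 0.054], "jaw": 0.5},
    {"delta_pos": [-0.015, -0.034, -0.002], "rot": [0.142, -0.083, 0.06], "jaw": 0.5},
    {"delta_pos": [-0.008, -0.037, -0.006], "rot": [0.149, -0.065, 0.066], "jaw": 0.5},
    {"delta_pos": [-0.002, -0.039, -0.009], "rot": [0.155, -0.048, 0.069], "jaw": 0.5},
    {"delta_pos": [0.004, -0.042, -0.012], "rot": [0.16, -0.031, 0.072], "jaw": 0.5}
  ]
}}

```text
time_s: 2.65
tcp_pos: [0.0785, 0.633, 0.4679]
tcp_rot: [-0.465, 0.771, -0.186, -0.394]
ft_force: [-0.2, 0.4, -0.4]
opening: 0.0456
```

```bash
python3 jrows.py pre 12
```

```text
t 2.65 q [0.94 0.01 2.1  1.57 1.04 0.47] f [-0.2  0.4 -0.4] tcp [0.079 0.633 0.468]
{"delta_pos": [0.011, -0.046, -0.015], "rot": [0.164, -0.008, 0.072], "jaw": 0.5},
{"delta_pos": [0.016, -0.049, -0.017], "rot": [0.165, 0.006, 0.073], "jaw": 0.5},
{"delta_pos": [0.021, -0.051, -0.019], "rot": [0.165, 0.02, 0.074], "jaw": 0.5},
{"delta_pos": [0.025, -0.053, -0.02], "rot": [0.165, 0.032, 0.074], "jaw": 0.5},
{"delta_pos": [0.029, -0.055, -0.02], "rot": [0.163, 0.043, 0.075], "jaw": 0.5},
```

Call:
{"op": "send_rows", "data": {
  "series": [
    {"delta_pos": [0.011, -0.046, -0.015], "rot": [0.164, -0.008, 0.072], "jaw": 0.5},
    {"delta_pos": [0.016, -0.049, -0.017], "rot": [0.165, 0.006, 0.073], "jaw": 0.5},
    {"delta_pos": [0.021, -0.051, -0.019], "rot": [0.165, 0.02, 0.074], "jaw": 0.5},
    {"delta_pos": [0.025, -0.053, -0.02], "rot": [0.165, 0.032, 0.074], "jaw": 0.5},
    {"delta_pos": [0.029, -0.055, -0.02], "rot": [0.163, 0.043, 0.075], "jaw": 0.5}
  ]
}}

```text
time_s: 3.28
tcp_pos: [0.3517, 0.5901, 0.5063]
tcp_rot: [0.644, -0.487, 0.492, 0.326]
ft_force: [0.4, 0.5, 1.3]
opening: 0.0456
```

```bash
python3 jrows.py pre 8
```

```text
t 3.275 q [0.8  0.02 2.27 2.54 0.86 0.13] f [0.4 0.5 1.3] tcp [0.352 0.59  0.506]
{"delta_pos": [0.029, -0.049, -0.017], "rot": [0.137, 0.05, 0.066], "jaw": 0.5},
{"delta_pos": [0.031, -0.05, -0.016], "rot": [0.135, 0.055, 0.066], "jaw": 0.5},
{"delta_pos": [0.032, -0.051, -0.016], "rot": [0.132, 0.06, 0.068], "jaw": 0.5},
{"delta_pos": [0.034, -0.051, -0.015], "rot": [0.129, 0.064, 0.069], "jaw": 0.5},
{"delta_pos": [0.035, -0.052, -0.013], "rot": [0.126, 0.067, 0.071], "jaw": 0.5},
```

Call:
{"op": "send_rows", "data": {
  "series": [
    {"delta_pos": [0.029, -0.049, -0.017], "rot": [0.137, 0.05, 0.066], "jaw": 0.5},
    {"delta_pos": [0.031, -0.05, -0.016], "rot": [0.135, 0.055, 0.066], "jaw": 0.5},
    {"delta_pos": [0.032, -0.051, -0.016], "rot": [0.132, 0.06, 0.068], "jaw": 0.5},
    {"delta_pos": [0.034, -0.051, -0.018], "rot": [0.129, 0.064, 0.069], "jaw": 0.5},
    {"delta_pos": [0.035, -0.052, -0.016], "rot": [0.126, 0.067, 0.071], "jaw": 0.5}
  ]
}}

```text
time_s: 3.9
tcp_pos: [0.5222, 0.3675, 0.3897]
tcp_rot: [0.621, -0.203, 0.738, 0.169]
ft_force: [1.0, -0.7, 1.0]
opening: 0.0458
```

```bash
python3 jrows.py pre 4; python3 - <<'E'
from h import *
for n in("side","top"):cv2.imwrite(f"pics/{n}2.png",manip.get_image(n)[:,:,::-1])
crop("pics/side2.png","pics/s6.png",190,120,180,160,4)
E
```

```text
t 3.9 q [ 0.71  0.01  2.41  3.41  0.7  -0.18] f [ 1.  -0.7  1. ] tcp [0.522 0.368 0.39 ]
{"delta_pos": [0.026, -0.038, -0.005], "rot": [0.082, 0.051, 0.056], "jaw": 0.5},
{"delta_pos": [0.026, -0.038, -0.005], "rot": [0.081, 0.05, 0.058], "jaw": 0.5},
{"delta_pos": [0.025, -0.038, -0.004], "rot": [0.08, 0.049, 0.06], "jaw": 0.5},
{"delta_pos": [0.024, -0.038, -0.003], "rot": [0.079, 0.048, 0.061], "jaw": 0.5},
```

View pics/s6.png

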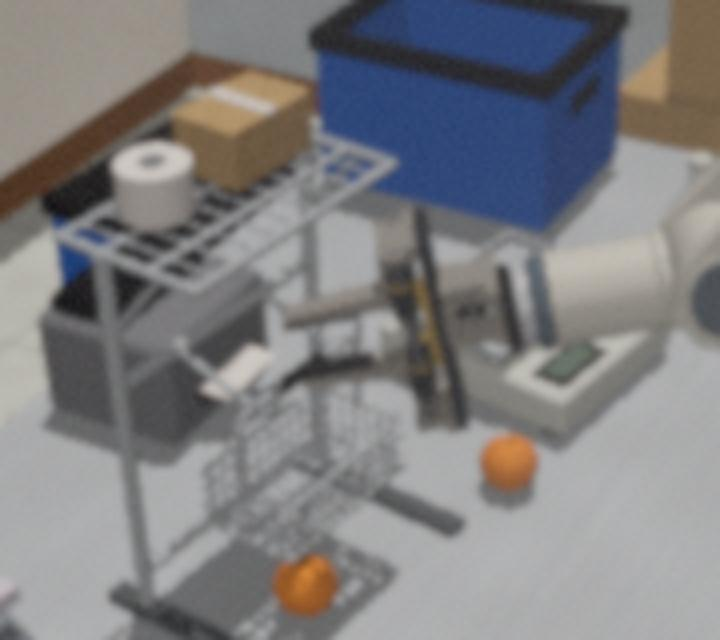

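Call:
{"op": "send_rows", "data": {
  "series": [
    {"delta_pos": [0.026, -0.038, -0.005], "rot": [0.082, 0.051, 0.056], "jaw": 0.5},
    {"delta_pos": [0.026, -0.038, -0.005], "rot": [0.081, 0.05, 0.058], "jaw": 0.5},
    {"delta_pos": [0.025, -0.038, -0.004], "rot": [0.08, 0.049, 0.06], "jaw": 0.5},
    {"delta_pos": [0.024, -0.038, -0.003], "rot": [0.079, 0.048, 0.061], "jaw": 0.5},
    {"delta_pos": [0, 0, 0], "rot": [0, 0, 0], "jaw": 0.5}
  ]
}}

```text
time_s: 4.62
tcp_pos: [0.5398, 0.2144, 0.2847]
tcp_rot: [0.545, -0.034, 0.833, 0.093]
ft_force: [0.7, 0.2, -0.1]
opening: 0.046
```

```bash
cat > go.py <<'E'
import sys,pickle
from h import *
sol=pickle.load(open("sol.pkl","rb"))
n,m=sys.argv[1],int(sys.argv[2])
off=np.array(eval(sys.argv[3])) if len(sys.argv)>3 else 0
plan(sol[n][1]+off,R.from_quat(sol[n][2]),m)
E
python3 go.py pre 2; python3 - <<'E'
from h import *
for n in("side","top"):cv2.imwrite(f"pics/{n}3.png",manip.get_image(n)[:,:,::-1])
crop("pics/side3.png","pics/s6.png",210,150,120,110,6)
crop("pics/top3.png","pics/t6.png",225,125,120,90,6)
s=manip.read_state();print(proj("side",s["tcp_pos"]),proj("top",s["tcp_pos"]))
E
```

```text
err pos [-0.002   0.0011  0.0011] ang [-0.1 -0.2  0.8] f [ 0.7  0.2 -0.1] op 0.046 t 4.625 q [ 0.59  0.04  2.49  3.76  0.62 -0.24]
0 pos [-0.0001, 0.0007, -0.001] rot [-0.001, -0.002, 0.007]
1 pos [-0.0, 0.0007, -0.001] rot [-0.001, -0.002, 0.007]
[[281.84409546 208.10659797]] [[279.02020145 189.04321802]]
```

View pics/s6.png

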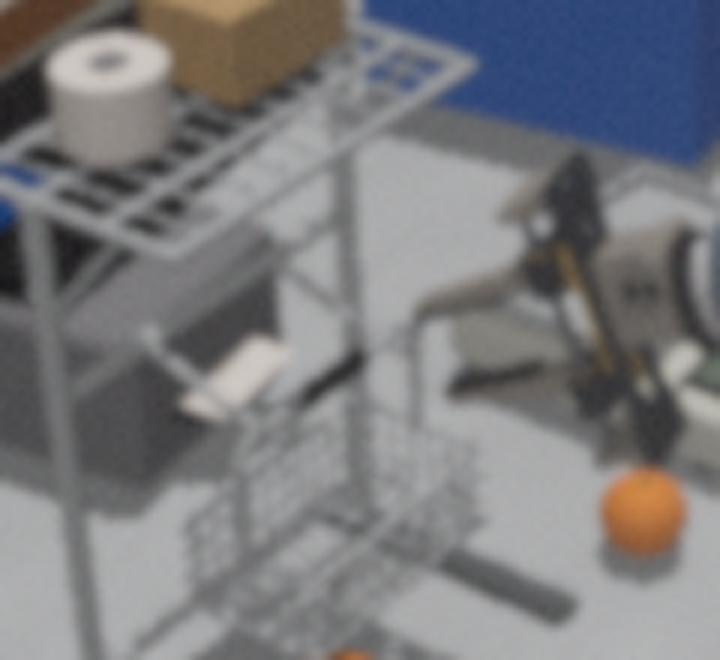

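View pics/t6.png

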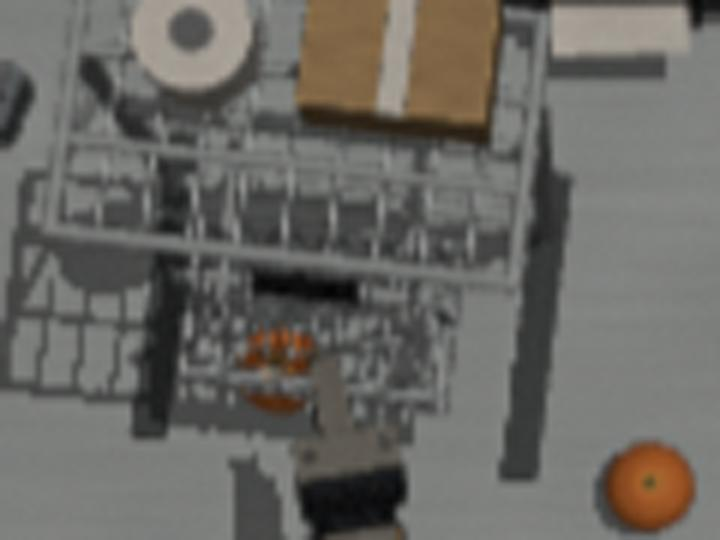

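```bash
python3 go.py grip 5; python3 -c "
from h import *
print(tri((265.2,212.7),(275.6,172.7)))"
```

```text
err pos [ 0.0784  0.0171 -0.0352] ang [-0.  -0.1  0.8] f [0.4 1.1 0.8] op 0.0459 t 4.725 q [ 0.59  0.04  2.48  3.76  0.62 -0.24]
0 pos [0.0003, 0.0, 0.0175] rot [-0.0, -0.0, 0.003]
1 pos [0.0003, 0.0, 0.0175] rot [-0.0, -0.0, 0.003]
2 pos [0.0003, 0.0, 0.0175] rot [-0.0, -0.0, 0.003]
3 pos [0.0003, 0.0, 0.0175] rot [-0.0, -0.0, 0.003]
4 pos [0.0003, 0.0, 0.0175] rot [-0.0, -0.0, 0.003]
(array([0.60767271, 0.23038603, 0.25427705]), np.float64(0.0038631453785308995))
```

Call:
{"op": "send_rows", "data": {
  "series": [
    {"delta_pos": [0.0003, 0, 0.0175], "rot": [0, 0, 0.003], "jaw": 0.5},
    {"delta_pos": [0.0003, 0, 0.0175], "rot": [0, 0, 0.003], "jaw": 0.5},
    {"delta_pos": [0.0003, 0, 0.0175], "rot": [0, 0, 0.003], "jaw": 0.5},
    {"delta_pos": [0.0003, 0, 0.0175], "rot": [0, 0, 0.003], "jaw": 0.5},
    {"delta_pos": [0.0003, 0, 0.0175], "rot": [0, 0, 0.003], "jaw": 0.5}
  ],
  "force": 15
}}

```text
time_s: 5.35
tcp_pos: [0.6228, 0.2417, 0.2566]
tcp_rot: [0.55, -0.037, 0.828, 0.102]
ft_force: [-0.3, -0.1, 0.5]
opening: 0.0461
```

```bash
python3 go.py grip 1; python3 - <<'E'
from h import *
for n in("side","top"):cv2.imwrite(f"pics/{n}4.png",manip.get_image(n)[:,:,::-1])
crop("pics/side4.png","pics/s6.png",230,170,80,70,8)
crop("pics/top4.png","pics/t6.png",245,145,80,60,8)
E
```

```text
err pos [-0.0037 -0.0088 -0.0055] ang [0.9 0.5 0.7] f [-0.3 -0.1  0.5] op 0.0461 t 5.35 q [ 0.51  0.24  2.36  3.56  0.68 -0.09]
0 pos [0.0061, -0.0086, -0.0032] rot [0.016, 0.009, 0.012]
```

View pics/s6.png

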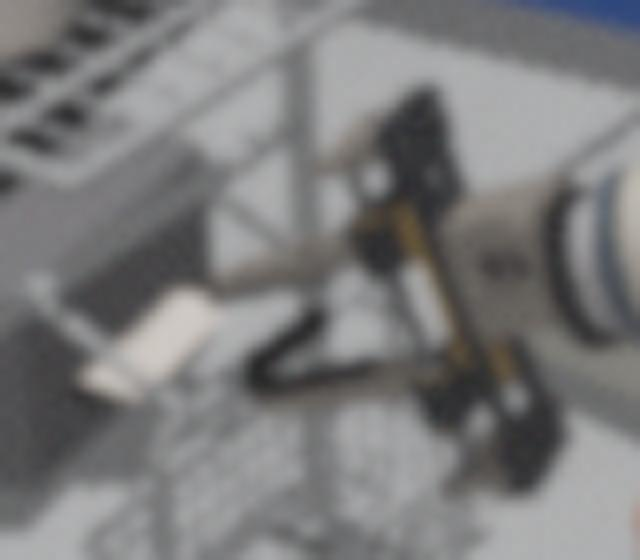

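View pics/t6.png

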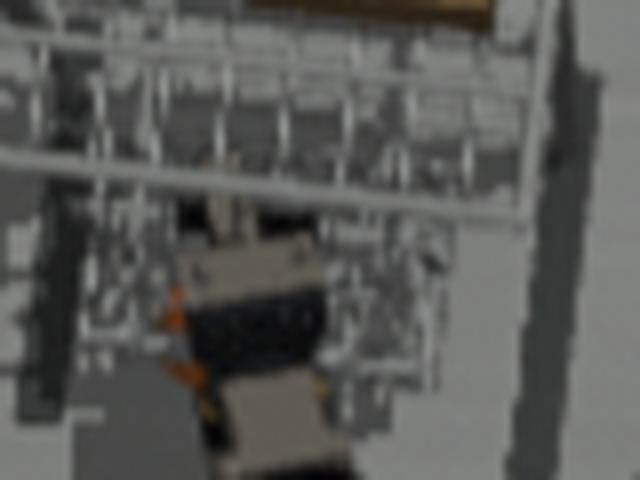

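Call:
{"op": "send_rows", "data": {
  "series": [
    {"delta_pos": [0.006, -0.0085, -0.003], "rot": [0.016, 0.009, 0.012], "jaw": 0.5},
    {"delta_pos": [0, 0, 0], "rot": [0, 0, 0], "jaw": 0.5},
    {"delta_pos": [0, 0, 0], "rot": [0, 0, 0], "jaw": 0.5},
    {"delta_pos": [0, 0, 0], "rot": [0, 0, 0], "jaw": 0.45},
    {"delta_pos": [0, 0, 0], "rot": [0, 0, 0], "jaw": 0.4}
  ],
  "force": 15
}}

```text
time_s: 6.08
tcp_pos: [0.6179, 0.2334, 0.252]
tcp_rot: [0.546, -0.029, 0.831, 0.098]
ft_force: [-0.7, -0.4, -0.5]
opening: 0.0371
```

```bash
python3 go.py grip 1; python3 - <<'E'
from h import *
for n in("side","top"):cv2.imwrite(f"pics/{n}5.png",manip.get_image(n)[:,:,::-1])
crop("pics/side5.png","pics/s6.png",230,170,80,70,8)
s=manip.read_state();print((proj("side",np.array([s["tcp_pos"],s["tcp_pos"]-.01*rot(s["tcp_rot"]).as_matrix()[:,2]]))-[230,170])*8)
E
```

```text
err pos [ 0.0011 -0.0004 -0.0009] ang [0.  0.  0.1] f [-0.7 -0.4 -0.5] op 0.0371 t 6.075 q [ 0.5   0.24  2.37  3.58  0.68 -0.09]
0 pos [0.0003, -0.0007, 0.0012] rot [0.0, 0.001, 0.001]
[[255.8417807  342.62503348]
 [273.96270565 338.71364526]]
```

View pics/s6.png

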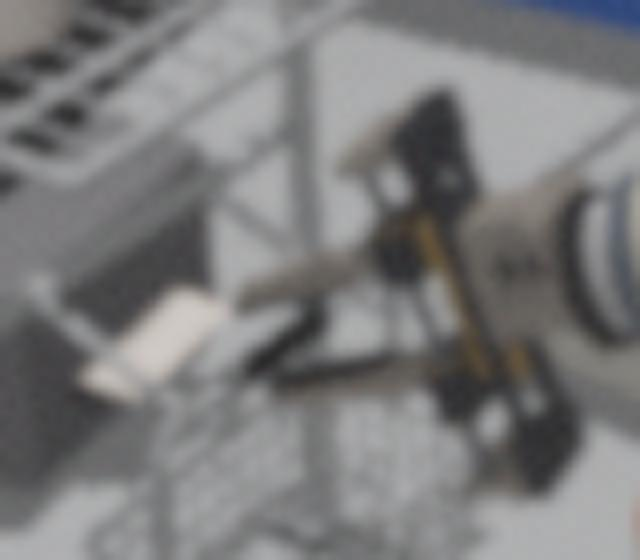

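Call:
{"op": "send_rows", "data": {
  "series": [
    {"delta_pos": [0.001, 0, 0], "rot": [0, 0, 0], "jaw": 0.2},
    {"delta_pos": [0, 0, 0], "rot": [0, 0, 0], "jaw": 0.1},
    {"delta_pos": [0, 0, 0], "rot": [0, 0, 0], "jaw": 0.05},
    {"delta_pos": [0, 0, 0], "rot": [0, 0, 0], "jaw": 0.05},
    {"delta_pos": [0, 0, 0], "rot": [0, 0, 0], "jaw": 0.05}
  ],
  "force": 15
}}

```text
time_s: 6.8
tcp_pos: [0.6161, 0.2328, 0.248]
tcp_rot: [0.544, -0.029, 0.833, 0.098]
ft_force: [0.2, -0.5, -3.6]
opening: 0.0157
```

```bash
python3 go.py lift 8; python3 - <<'E'
from h import *
cv2.imwrite(f"pics/side6.png",manip.get_image("side")[:,:,::-1])
crop("pics/side6.png","pics/s6.png",210,150,110,100,6)
E
```

```text
err pos [-0.0148  0.0028  0.0532] ang [-0.  -0.3  0.1] f [ 0.2 -0.5 -3.6] op 0.0157 t 6.8 q [ 0.5   0.25  2.37  3.58  0.68 -0.09]
0 pos [-0.0053, 0.0015, -0.0042] rot [-0.0, -0.001, 0.0]
1 pos [-0.0053, 0.0015, -0.0042] rot [-0.0, -0.001, 0.0]
2 pos [-0.0053, 0.0015, -0.0042] rot [-0.0, -0.001, 0.0]
3 pos [-0.0053, 0.0015, -0.0042] rot [-0.0, -0.001, 0.0]
4 pos [-0.0053, 0.0015, -0.0042] rot [-0.0, -0.001, 0.0]
5 pos [-0.0053, 0.0015, -0.0042] rot [-0.0, -0.001, 0.0]
6 pos [-0.0053, 0.0015, -0.0042] rot [-0.0, -0.001, 0.0]
7 pos [-0.0053, 0.0015, -0.0042] rot [-0.0, -0.001, 0.0]
```

View pics/s6.png

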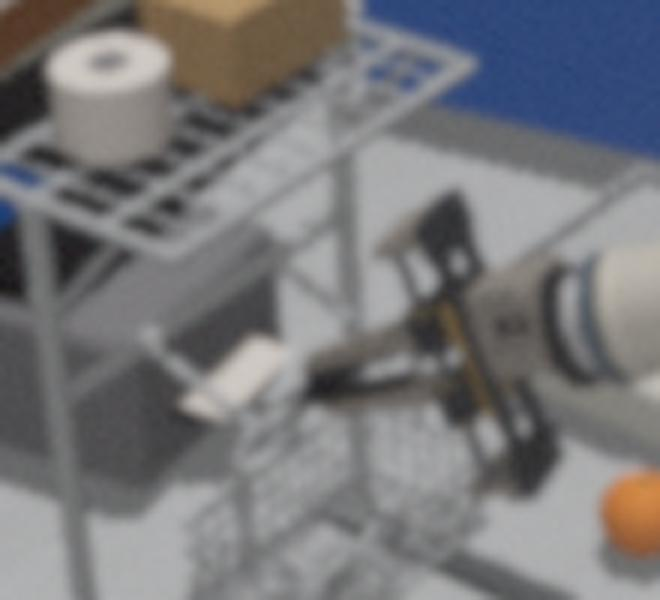

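```bash
cat > mv.py <<'E'
import sys
from h import *
# world shift in stand frame, split per row
d=np.array(eval(sys.argv[1]));n=int(sys.argv[2])
s=log();r=rot(s["tcp_rot"]);w=R.from_rotvec([0,0,YAW]).apply(d)
print("tool/row",r.inv().apply(w/n).round(4),"tcp",s["tcp_pos"].round(4),"t",s["time_s"],"op",s["opening"],"f",s["ft_force"].round(1))
E
python3 mv.py "[0,0,.02]" 2;python3 mv.py "[-.01,0,.033]" 3
```

```text
tool/row [-0.0091  0.0013 -0.0039] tcp [0.6161 0.2328 0.248 ] t 6.85 op 0.015485607363137893 f [ 0.3  0.4 -3.2]
tool/row [-0.0087  0.0024 -0.0072] tcp [0.6161 0.2328 0.248 ] t 6.85 op 0.015485607363137893 f [ 0.3  0.4 -3.2]
```

Call:
{"op": "send_rows", "data": {
  "series": [
    {"delta_pos": [-0.009, 0.0013, -0.004], "rot": [0, 0, 0], "jaw": 0.05},
    {"delta_pos": [-0.009, 0.0013, -0.004], "rot": [0, 0, 0], "jaw": 0.05},
    {"delta_pos": [-0.009, 0.0022, -0.007], "rot": [0, 0, 0], "jaw": 0.05},
    {"delta_pos": [-0.009, 0.0022, -0.007], "rot": [0, 0, 0], "jaw": 0.05},
    {"delta_pos": [-0.009, 0.0022, -0.007], "rot": [0, 0, 0], "jaw": 0.05}
  ]
}}

```text
time_s: 7.48
tcp_pos: [0.6062, 0.2336, 0.3054]
tcp_rot: [0.544, -0.029, 0.833, 0.098]
ft_force: [-0.5, -0.3, -3.8]
opening: 0.0154
```

```bash
python3 go.py lift 1; python3 - <<'E'
from h import *
cv2.imwrite(f"pics/side7.png",manip.get_image("side")[:,:,::-1])
crop("pics/side7.png","pics/s6.png",210,150,110,100,6)
E
```

```text
err pos [-0.0049  0.002  -0.0043] ang [-0.  -0.3  0.1] f [-0.5 -0.3 -3.8] op 0.0154 t 7.475 q [ 0.52  0.09  2.35  3.73  0.53 -0.26]
0 pos [0.006, 0.0022, -0.0024] rot [-0.0, -0.005, 0.001]
```

View pics/s6.png

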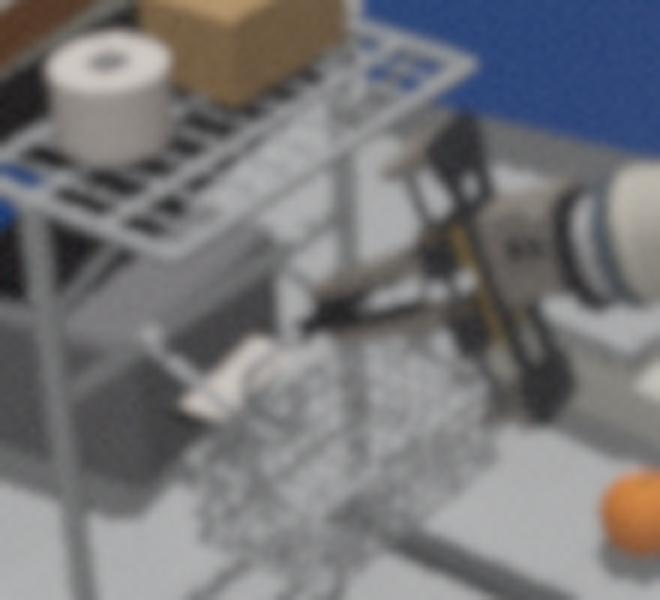

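```bash
python3 mv.py "[-.11,0,.0]" 5
```

```text
tool/row [ 0.009   0.0066 -0.019 ] tcp [0.6064 0.2338 0.3073] t 7.525 op 0.015288863261358063 f [ 0.7  0.7 -3.4]
```

Call:
{"op": "send_rows", "data": {
  "series": [
    {"delta_pos": [0.006, 0.0045, -0.0125], "rot": [0, 0, 0], "jaw": 0.05},
    {"delta_pos": [0.009, 0.0066, -0.019], "rot": [0, 0, 0], "jaw": 0.05},
    {"delta_pos": [0.009, 0.0066, -0.019], "rot": [0, 0, 0], "jaw": 0.05},
    {"delta_pos": [0.009, 0.0066, -0.019], "rot": [0, 0, 0], "jaw": 0.05},
    {"delta_pos": [0.009, 0.0066, -0.019], "rot": [0, 0, 0], "jaw": 0.05}
  ]
}}

```text
time_s: 8.15
tcp_pos: [0.5031, 0.2488, 0.3119]
tcp_rot: [0.547, -0.027, 0.831, 0.099]
ft_force: [-0.3, -0.6, -3.4]
opening: 0.0154
```

```bash
python3 go.py over 12 "[-.06,0,.03]"; python3 - <<'E'
from h import *
for n in("side","top"):cv2.imwrite(f"pics/{n}8.png",manip.get_image(n)[:,:,::-1])
crop("pics/side8.png","pics/s6.png",210,150,140,110,5)
E
```

```text
err pos [ 0.0599 -0.468   0.0143] ang [0.9 0.1 0.2] f [-0.3 -0.6 -3.4] op 0.0154 t 8.15 q [ 0.78 -0.05  2.48  4.11  0.65 -0.48]
0 pos [-0.0056, -0.0388, -0.0035] rot [0.001, 0.0, 0.0]
1 pos [-0.0056, -0.0388, -0.0035] rot [0.001, 0.0, 0.0]
2 pos [-0.0056, -0.0388, -0.0034] rot [0.001, 0.0, 0.0]
3 pos [-0.0056, -0.0388, -0.0034] rot [0.001, 0.0, 0.0]
4 pos [-0.0056, -0.0388, -0.0033] rot [0.001, 0.0, 0.0]
5 pos [-0.0056, -0.0388, -0.0033] rot [0.001, 0.0, 0.0]
6 pos [-0.0057, -0.0388, -0.0032] rot [0.001, 0.0, 0.0]
7 pos [-0.0057, -0.0388, -0.0032] rot [0.001, 0.0, 0.0]
8 pos [-0.0057, -0.0388, -0.0031] rot [0.001, 0.0, 0.0]
9 pos [-0.0057, -0.0388, -0.0031] rot [0.001, 0.0, 0.0]
10 pos [-0.0057, -0.0388, -0.003] rot [0.001, 0.0, 0.0]
11 pos [-0.0057, -0.0388, -0.003] rot [0.001, 0.0, 0.0]
```

View pics/s6.png

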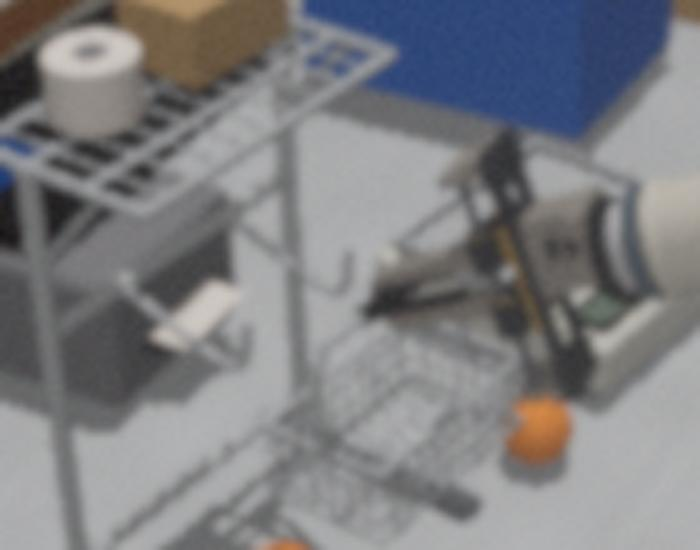

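```bash
python3 - <<'E'
from ik import *
import pickle
np.set_printoptions(precision=2,suppress=True)
s=manip.read_state();q=np.array(s["q"]);p0=s["tcp_pos"];Rg=rot(s["tcp_rot"])
for p in ([.503,.249,.315],[.53,.2,.32],[.55,.15,.32],[.57,.09,.325],[.58,.03,.325],[.58,-.03,.325],[.58,-.1,.32],[.58,-.16,.32],[.6,-.22,.31]):
    q,c=ik(np.array(p),Rg,seed=q,n=1);print(p,q,c, ((q-lo).min()),(hi-q).min())
E
```

```text
[0.503, 0.249, 0.315] [ 0.78 -0.06  2.47  4.13  0.64 -0.49] 3.142053937575669e-19 0.6403076558722955 0.18760529616048593
[0.53, 0.2, 0.32] [ 0.56 -0.09  2.48  3.84  0.51 -0.34] 6.67298221412083e-19 0.5143671259149919 0.1771556329431232
[0.55, 0.15, 0.32] [ 0.34 -0.1   2.49  3.41  0.44 -0.05] 3.6185066816620695e-26 0.4422427821364194 0.1708855140952803
[0.57, 0.09, 0.325] [ 0.08 -0.09  2.47  2.84  0.43  0.37] 5.520077874726978e-29 0.42783508284252797 0.18846764506957125
[0.58, 0.03, 0.325] [-0.16 -0.07  2.45  2.4   0.51  0.68] 1.0539661024613955e-29 0.5134072953263564 0.2091446641854775
[0.58, -0.03, 0.325] [-0.37 -0.04  2.42  2.1   0.63  0.85] 4.8528045564190625e-18 0.6322510475635873 0.23600617289032488
[0.58, -0.1, 0.32] [-0.59  0.03  2.37  1.89  0.77  0.91] 9.217271049635254e-23 0.772008337751555 0.2880113117139249
[0.58, -0.16, 0.32] [-0.73  0.09  2.3   1.75  0.87  0.96] 6.6553668957115945e-31 0.8657410493678087 0.35506520080638504
[0.6, -0.22, 0.31] [-0.81  0.19  2.21  1.69  0.92  0.96] 3.2943078146128656e-20 0.9189110945739943 0.45352656911865763
```

```bash
cat > to.py <<'E'
import sys
from h import *
import pickle
sol=pickle.load(open("sol.pkl","rb"))
plan(eval(sys.argv[1]),R.from_quat(sol["over"][2]),int(sys.argv[2]))
E
python3 to.py "[.55,.15,.325]" 5
```

```text
err pos [ 0.0478 -0.0992  0.0137] ang [ 1.  -0.   0.2] f [ 0.2 -0.4 -3.9] op 0.0149 t 8.25 q [ 0.78 -0.05  2.48  4.11  0.65 -0.47]
0 pos [-0.0076, -0.0205, 0.0037] rot [0.004, -0.0, 0.001]
1 pos [-0.0076, -0.0205, 0.0038] rot [0.004, -0.0, 0.001]
2 pos [-0.0076, -0.0205, 0.0038] rot [0.004, -0.0, 0.001]
3 pos [-0.0076, -0.0205, 0.0039] rot [0.004, -0.0, 0.001]
4 pos [-0.0077, -0.0204, 0.004] rot [0.004, -0.0, 0.001]
```

Call:
{"op": "send_rows", "data": {
  "series": [
    {"delta_pos": [-0.0076, -0.0205, 0.0037], "rot": [0.004, 0, 0.001], "jaw": 0.05},
    {"delta_pos": [-0.0076, -0.0205, 0.0038], "rot": [0.004, 0, 0.001], "jaw": 0.05},
    {"delta_pos": [-0.0076, -0.0205, 0.0038], "rot": [0.004, 0, 0.001], "jaw": 0.05},
    {"delta_pos": [-0.0076, -0.0205, 0.0039], "rot": [0.004, 0, 0.001], "jaw": 0.05},
    {"delta_pos": [-0.0077, -0.0205, 0.004], "rot": [0.004, 0, 0.001], "jaw": 0.05}
  ]
}}

```text
time_s: 8.88
tcp_pos: [0.5525, 0.1497, 0.3273]
tcp_rot: [0.547, -0.022, 0.832, 0.095]
ft_force: [-0.4, 1.1, -4.1]
opening: 0.0153
```

```bash
python3 to.py "[.58,.03,.325]" 5
```

```text
err pos [ 0.0275 -0.1197 -0.0023] ang [0.2 0.  0.1] f [-0.4  1.1 -4.1] op 0.0153 t 8.875 q [ 0.35 -0.11  2.47  3.49  0.42 -0.12]
0 pos [-0.0034, -0.0243, 0.0008] rot [0.001, 0.0, 0.0]
1 pos [-0.0034, -0.0243, 0.0008] rot [0.001, 0.0, 0.0]
2 pos [-0.0034, -0.0243, 0.0008] rot [0.001, 0.0, 0.0]
3 pos [-0.0034, -0.0243, 0.0008] rot [0.001, 0.0, 0.0]
4 pos [-0.0034, -0.0243, 0.0009] rot [0.001, 0.0, 0.0]
```

Call:
{"op": "send_rows", "data": {
  "series": [
    {"delta_pos": [-0.0034, -0.0243, 0.0008], "rot": [0.001, 0, 0], "jaw": 0.05},
    {"delta_pos": [-0.0034, -0.0243, 0.0008], "rot": [0.001, 0, 0], "jaw": 0.05},
    {"delta_pos": [-0.0034, -0.0243, 0.0008], "rot": [0.001, 0, 0], "jaw": 0.05},
    {"delta_pos": [-0.0034, -0.0243, 0.0008], "rot": [0.001, 0, 0], "jaw": 0.05},
    {"delta_pos": [-0.0034, -0.0243, 0.0009], "rot": [0.001, 0, 0], "jaw": 0.05}
  ]
}}

```text
time_s: 9.5
tcp_pos: [0.5811, 0.0238, 0.3248]
tcp_rot: [0.545, -0.023, 0.833, 0.089]
ft_force: [0.5, -0.3, -3.5]
opening: 0.0156
```

```bash
python3 to.py "[.59,-.095,.325]" 5
```

```text
err pos [ 0.0089 -0.1188  0.0002] ang [-0.3 -0.3  0.4] f [ 0.5 -0.3 -3.5] op 0.0156 t 9.5 q [-0.16 -0.08  2.45  2.41  0.49  0.66]
0 pos [-0.0022, -0.0236, -0.0026] rot [-0.001, -0.001, 0.001]
1 pos [-0.0022, -0.0236, -0.0026] rot [-0.001, -0.001, 0.001]
2 pos [-0.0022, -0.0236, -0.0026] rot [-0.001, -0.001, 0.001]
3 pos [-0.0023, -0.0236, -0.0026] rot [-0.001, -0.001, 0.001]
4 pos [-0.0023, -0.0236, -0.0026] rot [-0.001, -0.001, 0.001]
```

Call:
{"op": "send_rows", "data": {
  "series": [
    {"delta_pos": [-0.0022, -0.0236, -0.0026], "rot": [-0.001, -0.001, 0.001], "jaw": 0.05},
    {"delta_pos": [-0.0022, -0.0236, -0.0026], "rot": [-0.001, -0.001, 0.001], "jaw": 0.05},
    {"delta_pos": [-0.0022, -0.0236, -0.0026], "rot": [-0.001, -0.001, 0.001], "jaw": 0.05},
    {"delta_pos": [-0.0022, -0.0236, -0.0026], "rot": [-0.001, -0.001, 0.001], "jaw": 0.05},
    {"delta_pos": [-0.0022, -0.0236, -0.0026], "rot": [-0.001, -0.001, 0.001], "jaw": 0.05}
  ]
}}

```text
time_s: 10.12
tcp_pos: [0.5907, -0.1038, 0.3259]
tcp_rot: [0.546, -0.024, 0.833, 0.089]
ft_force: [0.5, -0.6, -3.3]
opening: 0.0152
```

```bash
python3 to.py "[.61,-.205,.305]" 5;  python3 go.py over 1
```

```text
err pos [ 0.0193 -0.1012 -0.0209] ang [-0.2 -0.2  0.6] f [ 0.5 -0.6 -3.3] op 0.0152 t 10.125 q [-0.57  0.02  2.35  1.89  0.73  0.93]
0 pos [0.0011, -0.0209, 0.0016] rot [-0.001, -0.001, 0.002]
1 pos [0.0011, -0.0209, 0.0016] rot [-0.001, -0.001, 0.002]
2 pos [0.001, -0.0209, 0.0015] rot [-0.001, -0.001, 0.002]
3 pos [0.001, -0.0209, 0.0015] rot [-0.001, -0.001, 0.002]
4 pos [0.001, -0.0209, 0.0015] rot [-0.001, -0.001, 0.002]
err pos [ 0.0323 -0.1154 -0.0298] ang [-0.2 -0.2  0.6] f [ 0.5 -0.6 -3.3] op 0.0152 t 10.125 q [-0.57  0.02  2.35  1.89  0.73  0.93]
0 pos [0.0076, -0.1215, 0.0206] rot [-0.003, -0.004, 0.01]
```

Call:
{"op": "send_rows", "data": {
  "series": [
    {"delta_pos": [0.001, -0.0209, 0.0016], "rot": [-0.001, -0.001, 0.002], "jaw": 0.05},
    {"delta_pos": [0.001, -0.0209, 0.0016], "rot": [-0.001, -0.001, 0.002], "jaw": 0.05},
    {"delta_pos": [0.001, -0.0209, 0.0016], "rot": [-0.001, -0.001, 0.002], "jaw": 0.05},
    {"delta_pos": [0.001, -0.0209, 0.0016], "rot": [-0.001, -0.001, 0.002], "jaw": 0.05},
    {"delta_pos": [0, 0, 0], "rot": [0, 0, 0], "jaw": 0.05}
  ]
}}

```text
time_s: 10.75
tcp_pos: [0.6063, -0.1944, 0.3088]
tcp_rot: [0.545, -0.024, 0.833, 0.089]
ft_force: [-0.4, 1.1, -4.0]
opening: 0.0157
```

```bash
python3 go.py over 5; python3 - <<'E'
from h import *
for n in("side","top"):cv2.imwrite(f"pics/{n}9.png",manip.get_image(n)[:,:,::-1])
crop("pics/side9.png","pics/s6.png",270,150,130,110,6)
crop("pics/top9.png","pics/t6.png",340,130,100,100,6)
E
```

```text
err pos [ 0.0167 -0.0248 -0.0127] ang [-0.3 -0.3  0.5] f [-0.4  1.1 -4. ] op 0.0157 t 10.75 q [-0.74  0.16  2.24  1.76  0.86  0.93]
0 pos [0.0007, -0.0056, 0.0031] rot [-0.001, -0.001, 0.002]
1 pos [0.0007, -0.0056, 0.0031] rot [-0.001, -0.001, 0.002]
2 pos [0.0007, -0.0057, 0.0031] rot [-0.001, -0.001, 0.002]
3 pos [0.0007, -0.0057, 0.0031] rot [-0.001, -0.001, 0.002]
4 pos [0.0007, -0.0057, 0.0031] rot [-0.001, -0.001, 0.002]
```

View pics/s6.png

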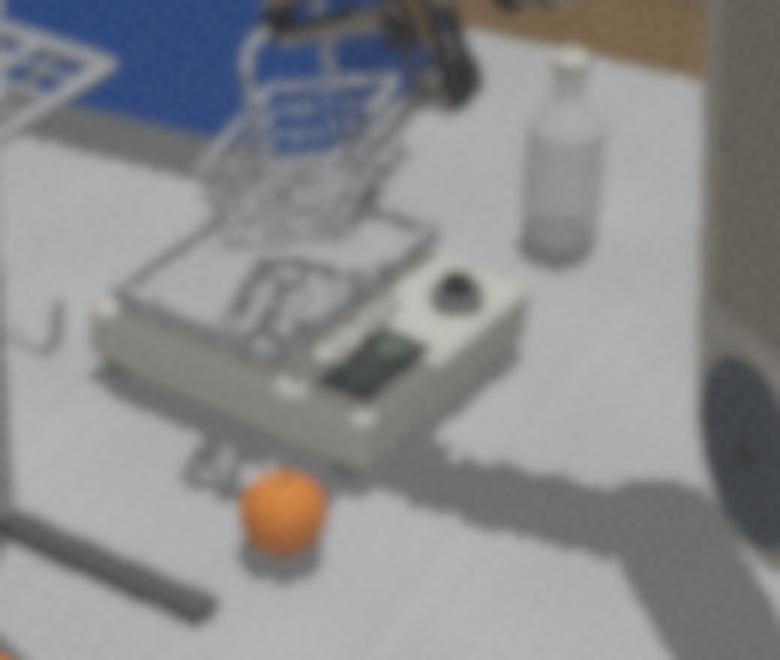

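View pics/t6.png

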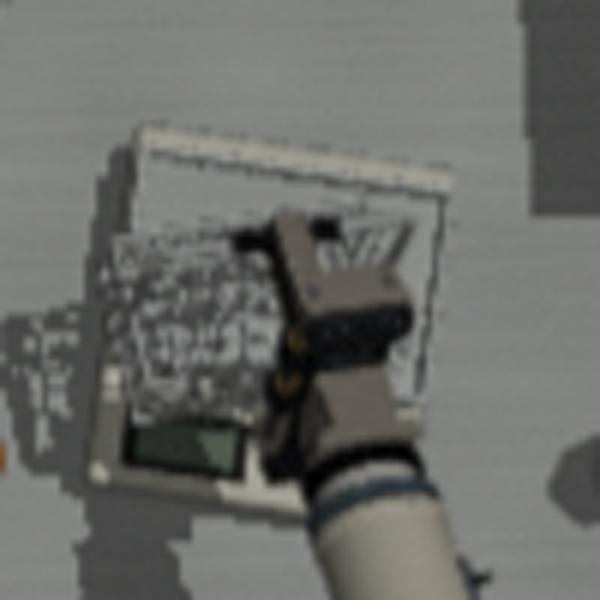

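Call:
{"op": "send_rows", "data": {
  "series": [
    {"delta_pos": [0, 0, 0], "rot": [0, 0, 0], "jaw": 0.05},
    {"delta_pos": [0, 0, 0], "rot": [0, 0, 0], "jaw": 0.05},
    {"delta_pos": [0, 0, 0], "rot": [0, 0, 0], "jaw": 0.05},
    {"delta_pos": [0, 0, 0], "rot": [0, 0, 0], "jaw": 0.05},
    {"delta_pos": [0, 0, 0], "rot": [0, 0, 0], "jaw": 0.05}
  ],
  "force": 6
}}

```text
time_s: 11.48
tcp_pos: [0.6054, -0.19, 0.3096]
tcp_rot: [0.545, -0.026, 0.833, 0.09]
ft_force: [-0.2, -0.4, -3.3]
opening: 0.0154
```

```bash
python3 go.py over 5|head -1; python3 - <<'E'
from h import *
for n in("side","top"):cv2.imwrite(f"pics/{n}10.png",manip.get_image(n)[:,:,::-1])
crop("pics/side10.png","pics/s6.png",290,140,80,70,8)
crop("pics/top10.png","pics/t6.png",340,130,100,100,6)
print(manip.read_state()["moment"])
E
```

```text
err pos [ 0.0176 -0.0292 -0.0134] ang [-0.  -0.3  0.6] f [-0.2 -0.4 -3.3] op 0.0154 t 11.475 q [-0.74  0.16  2.25  1.76  0.86  0.93]
[-0.20686787  1.0839572  -0.01166625]
```

View pics/s6.png

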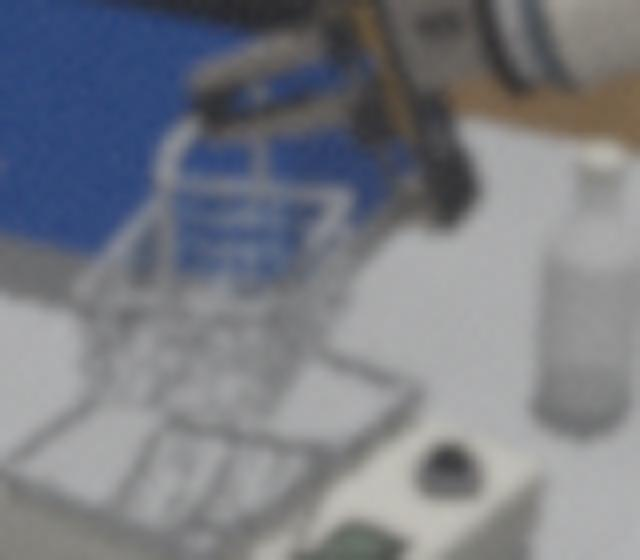

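View pics/t6.png

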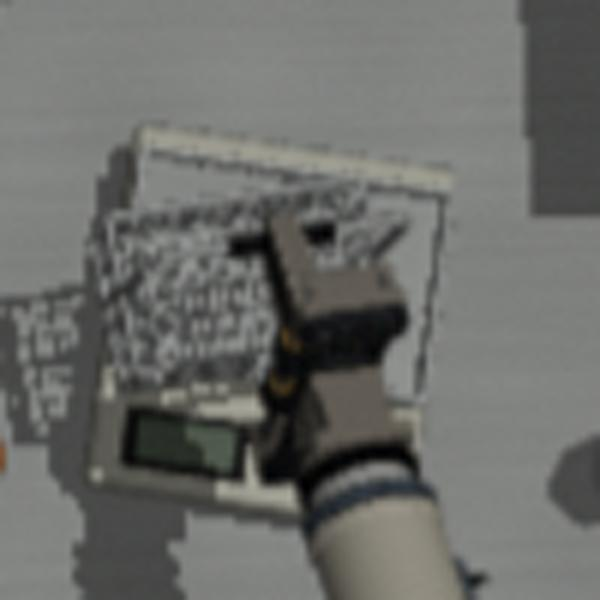

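```bash
cat > slv.py <<'E'
import sys
from h import *
np.set_printoptions(precision=3,suppress=True)
n=sys.argv[1];z=float(sys.argv[2]);x,y,w,h=eval(sys.argv[3])
im=cv2.imread(f"pics/top{n}.png")[y:y+h,x:x+w];m=(im.max(2)<45)
v,u=np.nonzero(m);c=np.c_[u+x,v+y].astype(float);print(c.min(0),c.max(0),len(c))
P=plane("top",c,z)[:,:2];mu=P.mean(0);U=np.linalg.svd(P-mu)[2][0];e=(P-mu)@U
mid=mu+U*(e.max()+e.min())/2
print("mid",mid,"len",np.ptp(e),"yaw of x-axis",(np.degrees(np.arctan2(U[1],U[0]))%180-90))
E
python3 slv.py 10 .314 "(376,164,24,10)"; python3 slv.py 0 .255 "(262,165,30,14)"
```

```text
[379. 167.] [395. 173.] 39
mid [ 0.599 -0.193] len 0.06192865822981618 yaw of x-axis 9.317977186299743
[267. 170.] [284. 175.] 75
mid [0.61  0.231] len 0.0681157535652804 yaw of x-axis -9.279631139975734
```

```bash
python3 - <<'E'
from ik import *
import pickle
np.set_printoptions(precision=2,suppress=True)
s=manip.read_state();q0=np.array(s["q"]);p=s["tcp_pos"];r=rot(s["tcp_rot"])
M=r.as_matrix();print(M)
for dth in (.2,.355,.42):
    r1=r*R.from_rotvec([dth,0,0]);z=r1.as_matrix()[:,2];g=p-.012*M[:,2]
    q=q0
    for P in (g+.012*z,[.614,-.221,.30]+.012*z,[.614,-.221,.22]+.012*z,[.614,-.221,.22]-.09*z):
        q,c=ik(np.array(P),r1,seed=q,n=1);print(dth,np.array(P),q,c,(q-lo).min(),(hi-q).min())
E
```

```text
[[-0.4  -0.14  0.9 ]
 [ 0.06  0.98  0.18]
 [-0.91  0.12 -0.39]]
0.2 [ 0.61 -0.19  0.31] [-0.59  0.08  2.33  2.12  0.61  0.73] 1.1313615600772034e-20 0.6110731965148478 0.3336155224206414
0.2 [ 0.62 -0.22  0.3 ] [-0.62  0.16  2.28  2.11  0.65  0.7 ] 2.26034426130801e-26 0.6475071476510459 0.382511614041142
0.2 [ 0.62 -0.22  0.22] [-0.62  0.35  2.32  2.33  0.79  0.42] 9.740532441524074e-27 0.7908729886257994 0.33679145068787175
0.2 [ 0.53 -0.22  0.26] [-0.81  0.15  2.44  2.06  0.82  0.57] 1.6768109545698885e-30 0.8189839068412681 0.21775777479487557
0.355 [ 0.61 -0.19  0.31] [-0.43  0.04  2.36  2.62  0.46  0.35] 1.4142783675647085e-29 0.4582829105545568 0.2960227364472585
0.355 [ 0.62 -0.22  0.3 ] [-0.49  0.12  2.32  2.56  0.51  0.37] 6.340744766479298e-20 0.5077580343308848 0.33928390356345206
0.355 [ 0.62 -0.22  0.22] [-0.49  0.32  2.37  2.73  0.73  0.17] 2.7597977529782995e-22 0.7291606207511896 0.290810825846191
0.355 [ 0.53 -0.21  0.26] [-0.59  0.1   2.51  2.54  0.68  0.3 ] 7.53614729939551e-23 0.6822397619109022 0.14589130462501387
0.42 [ 0.61 -0.2   0.31] [-0.36  0.04  2.37  2.92  0.43  0.11] 1.9306904530026225e-20 0.42876869063144246 0.28779007663895184
0.42 [ 0.62 -0.22  0.3 ] [-0.42  0.12  2.33  2.82  0.48  0.17] 1.758214792956471e-19 0.4760930079771777 0.3285445381030252
0.42 [ 0.62 -0.22  0.22] [-0.42  0.32  2.38  2.92  0.72  0.05] 4.6684881460863526e-24 0.7211507382083553 0.2797518747962018
0.42 [ 0.53 -0.2   0.26] [-0.48  0.09  2.53  2.81  0.65  0.13] 5.96982392485223e-19 0.6502698028306141 0.12787667840688632
```

Call:
{"op": "send_rows", "data": {
  "series": [
    {"delta_pos": [0, 0, 0], "rot": [0.04, 0, 0], "jaw": 0.05},
    {"delta_pos": [0, 0, 0], "rot": [0.08, 0, 0], "jaw": 0.05},
    {"delta_pos": [0, 0, 0], "rot": [0.09, 0, 0], "jaw": 0.05},
    {"delta_pos": [0, 0, 0], "rot": [0.09, 0, 0], "jaw": 0.05},
    {"delta_pos": [0, 0, 0], "rot": [0.05, 0, 0], "jaw": 0.05}
  ],
  "force": 14
}}

```text
time_s: 12.2
tcp_pos: [0.6046, -0.1927, 0.3088]
tcp_rot: [0.54, 0.074, 0.836, -0.06]
ft_force: [0.4, -0.3, -3.1]
opening: 0.0154
```

Call:
{"op": "send_rows", "data": {
  "series": [
    {"delta_pos": [0, 0, 0], "rot": [0, 0, 0], "jaw": 0.05},
    {"delta_pos": [0, 0, 0], "rot": [0, 0, 0], "jaw": 0.05},
    {"delta_pos": [0, 0, 0], "rot": [0, 0, 0], "jaw": 0.05},
    {"delta_pos": [0, 0, 0], "rot": [0, 0, 0], "jaw": 0.05},
    {"delta_pos": [0, 0, 0], "rot": [0, 0, 0], "jaw": 0.05}
  ],
  "force": 4
}}

```text
time_s: 12.82
tcp_pos: [0.6047, -0.1927, 0.3086]
tcp_rot: [0.54, 0.074, 0.836, -0.058]
ft_force: [-0.5, -0.1, -3.3]
opening: 0.0158
```

```bash
python3 go.py over 5|head -1; python3 - <<'E'
from h import *
for n in("side","top"):cv2.imwrite(f"pics/{n}11.png",manip.get_image(n)[:,:,::-1])
crop("pics/side11.png","pics/s6.png",290,140,80,70,8)
crop("pics/top11.png","pics/t6.png",340,130,100,100,6)
E
python3 slv.py 11 .314 "(376,160,24,16)"
```

```text
err pos [ 0.0184 -0.0265 -0.0124] ang [-20.6  -0.3   0.4] f [-0.5 -0.1 -3.3] op 0.0158 t 12.825 q [-0.43  0.04  2.37  2.63  0.45  0.35]
[378. 167.] [395. 172.] 37
mid [ 0.599 -0.191] len 0.06514230125016474 yaw of x-axis -10.994608470929023
```

View pics/s6.png

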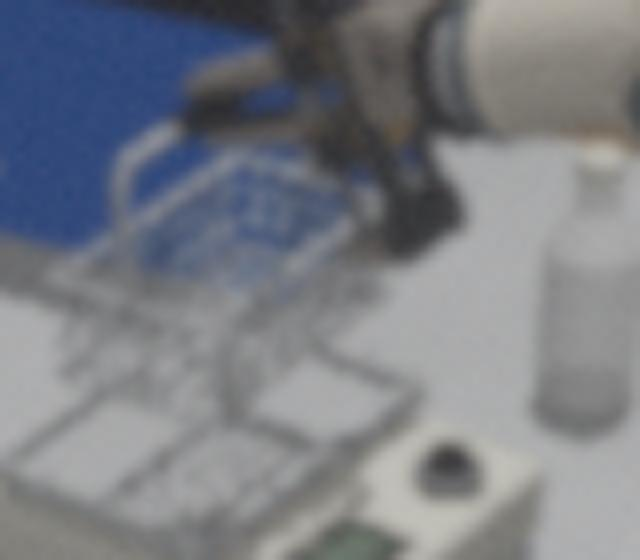

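View pics/t6.png

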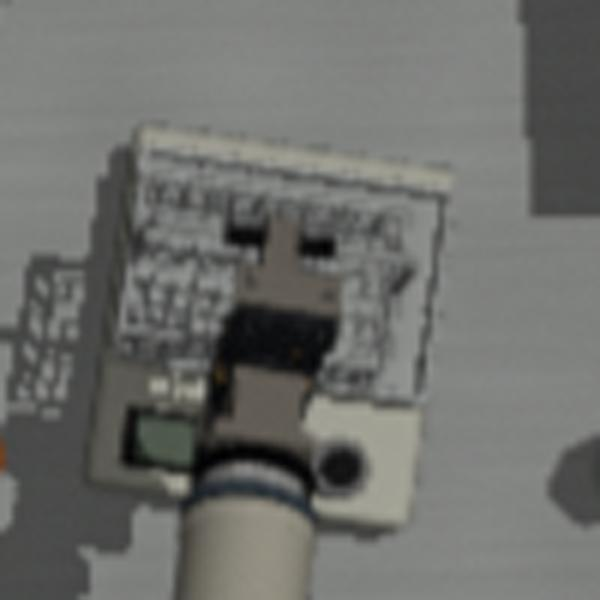

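```bash
cat > wv.py <<'E'
import sys
from h import *
d=np.array(eval(sys.argv[1]));n=int(sys.argv[2])
s=log();r=rot(s["tcp_rot"])
print("tool/row",r.inv().apply(d/n).round(4),"tcp",s["tcp_pos"].round(4),"t",s["time_s"],"op",s["opening"],"f",s["ft_force"].round(1),"q",s["q"].round(2))
E
python3 wv.py "[.015,-.03,-.05]" 5
```

```text
tool/row [ 0.0075 -0.0052  0.0078] tcp [ 0.6047 -0.1926  0.3086] t 12.925 op 0.01594396643212033 f [-0.7 -0.3 -3.3] q [-0.43  0.04  2.37  2.63  0.45  0.35]
```

Call:
{"op": "send_rows", "data": {
  "series": [
    {"delta_pos": [0.0075, -0.0052, 0.0078], "rot": [0, 0, 0], "jaw": 0.05},
    {"delta_pos": [0.0075, -0.0052, 0.0078], "rot": [0, 0, 0], "jaw": 0.05},
    {"delta_pos": [0.0075, -0.0052, 0.0078], "rot": [0, 0, 0], "jaw": 0.05},
    {"delta_pos": [0.0075, -0.0052, 0.0078], "rot": [0, 0, 0], "jaw": 0.05},
    {"delta_pos": [0.0075, -0.0052, 0.0078], "rot": [0, 0, 0], "jaw": 0.05}
  ],
  "force": 8
}}

```text
time_s: 13.55
tcp_pos: [0.6206, -0.2249, 0.2555]
tcp_rot: [0.54, 0.074, 0.836, -0.058]
ft_force: [0.2, -0.8, -3.9]
opening: 0.0156
```

```bash
python3 wv.py "[0,0,-.04]" 5; python3 - <<'E'
from h import *
for n in("side","top"):cv2.imwrite(f"pics/{n}12.png",manip.get_image(n)[:,:,::-1])
crop("pics/side12.png","pics/s6.png",290,140,80,70,8)
crop("pics/top12.png","pics/t6.png",340,130,100,100,6)
E
python3 slv.py 12 .26 "(376,160,24,20)"
```

```text
tool/row [0.0073 0.0001 0.0033] tcp [ 0.6206 -0.2249  0.2555] t 13.55 op 0.015619707467828214 f [ 0.2 -0.8 -3.9] q [-0.5   0.21  2.35  2.65  0.61  0.27]
[384. 166.] [399. 179.] 36
mid [ 0.605 -0.215] len 0.0575382383448491 yaw of x-axis -47.21128719820547
```

View pics/s6.png

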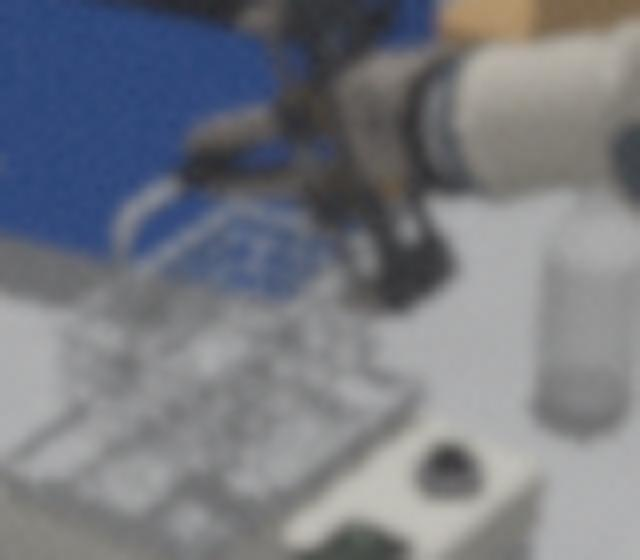

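View pics/t6.png

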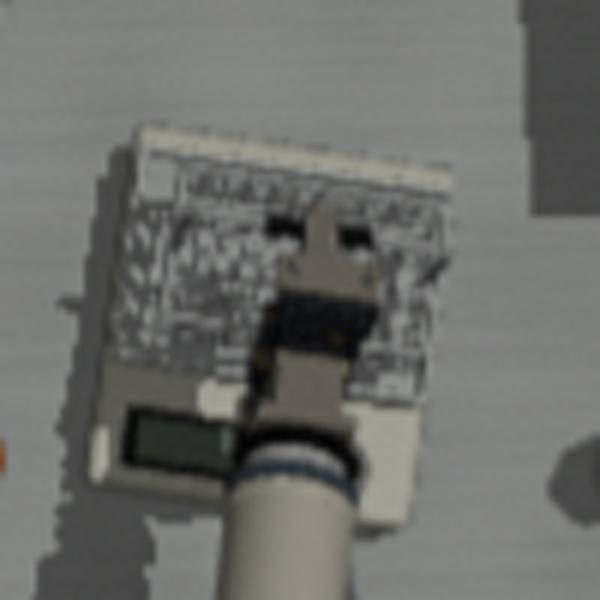

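```bash
python3 - <<'E'
from h import *
np.set_printoptions(precision=4,suppress=True)
f=lambda U:((np.array(U,float)+.5)/6-.5+np.array([340,130]))
print(plane("top",f([(319,234),(265,229),(372,240)]),.26))
Y=np.radians(-9.5);S=R.from_rotvec([0,0,Y]).as_matrix()
C=np.array([.614,-.221,0])
# predicted rim corners if grip over C now and base level z
g=plane("top",f([(319,234)]),.26)[0]
for nm,c in(("C",C),("g",g*[1,1,0])):
  for z,hx,hy in((.18,.055,.09),(.115,.055,.09)):
    P=[c+S@[a*hx,b*hy,0]+[0,0,z] for a,b in((1,1),(1,-1),(-1,-1),(-1,1))]
    print(nm,z,((proj("top",P)-[340,130]+.5)*6-.5).round(0).tolist(),((proj("side",P)-[290,140]+.5)*8-.5).round(0).tolist())
E
```

```text
[[ 0.6127 -0.2229  0.26  ]
 [ 0.6169 -0.1883  0.26  ]
 [ 0.6078 -0.2569  0.26  ]]
C 0.18 [[177.0, 156.0], [442.0, 192.0], [422.0, 352.0], [156.0, 315.0]] [[39.0, 321.0], [223.0, 197.0], [377.0, 250.0], [197.0, 381.0]]
C 0.115 [[168.0, 176.0], [424.0, 211.0], [405.0, 365.0], [148.0, 330.0]] [[41.0, 418.0], [223.0, 290.0], [373.0, 346.0], [196.0, 480.0]]
g 0.18 [[180.0, 158.0], [444.0, 194.0], [425.0, 354.0], [159.0, 317.0]] [[43.0, 320.0], [227.0, 196.0], [380.0, 249.0], [200.0, 380.0]]
g 0.115 [[171.0, 177.0], [427.0, 212.0], [408.0, 367.0], [151.0, 331.0]] [[45.0, 417.0], [226.0, 290.0], [377.0, 345.0], [200.0, 479.0]]
```

Call:
{"op": "send_rows", "data": {
  "series": [
    {"delta_pos": [0.0055, 0, 0.0025], "rot": [0, 0, 0], "jaw": 0.05},
    {"delta_pos": [0.0055, 0, 0.0025], "rot": [0, 0, 0], "jaw": 0.05},
    {"delta_pos": [0.0055, 0, 0.0025], "rot": [0, 0, 0], "jaw": 0.05},
    {"delta_pos": [0.0055, 0, 0.0025], "rot": [0, 0, 0], "jaw": 0.05},
    {"delta_pos": [0.004, 0, 0.002], "rot": [0, 0, 0], "jaw": 0.05}
  ],
  "force": 5
}}

```text
time_s: 14.28
tcp_pos: [0.6207, -0.2253, 0.2252]
tcp_rot: [0.54, 0.074, 0.836, -0.058]
ft_force: [0.7, 0.7, -3.4]
opening: 0.0158
```

```bash
python3 wv.py "[0,0,-.003]" 1; python3 - <<'E'
from h import *
for n in("side","top"):cv2.imwrite(f"pics/{n}13.png",manip.get_image(n)[:,:,::-1])
crop("pics/side13.png","pics/s6.png",290,140,80,70,8)
E
```

```text
tool/row [0.0027 0.0001 0.0012] tcp [ 0.6207 -0.2253  0.2252] t 14.275 op 0.015840032557331563 f [ 0.7  0.7 -3.4] q [-0.5   0.29  2.37  2.7   0.7   0.2 ]
```

View pics/s6.png

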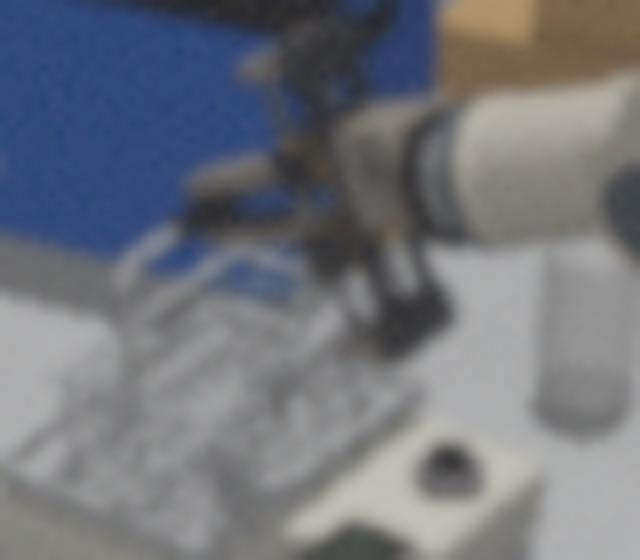

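Call:
{"op": "send_rows", "data": {
  "series": [
    {"delta_pos": [0.0027, 0, 0.0012], "rot": [0, 0, 0], "jaw": 0.05},
    {"delta_pos": [0.0027, 0, 0.0012], "rot": [0, 0, 0], "jaw": 0.05},
    {"delta_pos": [0, 0, 0], "rot": [0, 0, 0], "jaw": 0.05},
    {"delta_pos": [0, 0, 0], "rot": [0, 0, 0], "jaw": 0.05},
    {"delta_pos": [0, 0, 0], "rot": [0, 0, 0], "jaw": 0.05}
  ],
  "force": 5
}}

```text
time_s: 15.0
tcp_pos: [0.6213, -0.226, 0.2202]
tcp_rot: [0.541, 0.074, 0.836, -0.059]
ft_force: [-0.8, -0.5, -2.2]
opening: 0.0158
```

Call:
{"op": "send_rows", "data": {
  "series": [
    {"delta_pos": [0.0018, 0, 0.0008], "rot": [0, 0, 0], "jaw": 0.05},
    {"delta_pos": [0.0018, 0, 0.0008], "rot": [0, 0, 0], "jaw": 0.05},
    {"delta_pos": [0, 0, 0], "rot": [0, 0, 0], "jaw": 0.05},
    {"delta_pos": [0, 0, 0], "rot": [0, 0, 0], "jaw": 0.05},
    {"delta_pos": [0, 0, 0], "rot": [0, 0, 0], "jaw": 0.05}
  ],
  "force": 4
}}

```text
time_s: 15.62
tcp_pos: [0.623, -0.227, 0.2197]
tcp_rot: [0.544, 0.074, 0.833, -0.059]
ft_force: [-0.8, -0.8, 1.0]
opening: 0.0161
```

```bash
python3 wv.py "[0,0,-.003]" 1; python3 - <<'E'
from h import *
for n in("side","top"):cv2.imwrite(f"pics/{n}14.png",manip.get_image(n)[:,:,::-1])
crop("pics/side14.png","pics/s6.png",290,140,80,70,8)
crop("pics/top14.png","pics/t6.png",340,130,100,100,6)
E
```

```text
tool/row [0.0027 0.0001 0.0012] tcp [ 0.623  -0.227   0.2197] t 15.625 op 0.016116894818531062 f [-0.8 -0.8  1. ] q [-0.5   0.32  2.37  2.72  0.73  0.18]
```

View pics/s6.png

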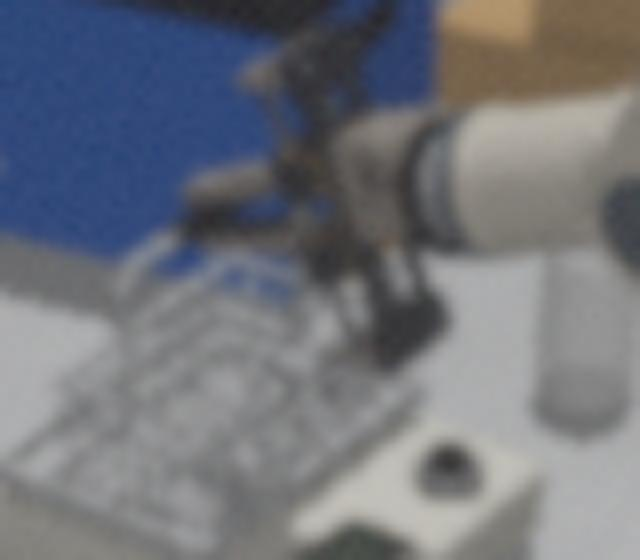

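View pics/t6.png

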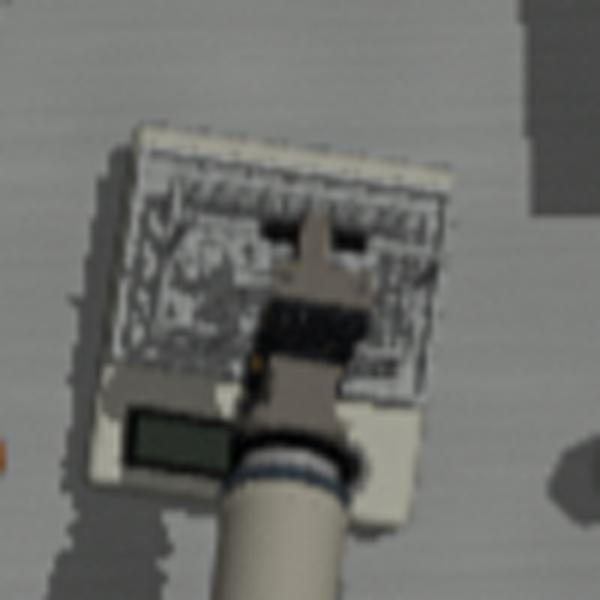

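Call:
{"op": "send_rows", "data": {
  "series": [
    {"delta_pos": [0.0018, 0, 0.0008], "rot": [0, 0, 0], "jaw": 0.05},
    {"delta_pos": [0.0018, 0, 0.0008], "rot": [0, 0, 0], "jaw": 0.05},
    {"delta_pos": [0, 0, 0], "rot": [0, 0, 0], "jaw": 0.05},
    {"delta_pos": [0, 0, 0], "rot": [0, 0, 0], "jaw": 0.2},
    {"delta_pos": [0, 0, 0], "rot": [0, 0, 0], "jaw": 0.25}
  ],
  "force": 3
}}

```text
time_s: 16.35
tcp_pos: [0.6232, -0.2268, 0.2157]
tcp_rot: [0.545, 0.074, 0.833, -0.059]
ft_force: [-0.2, -0.6, -0.4]
opening: 0.0231
```

Call:
{"op": "send_rows", "data": {
  "series": [
    {"delta_pos": [0, 0, 0], "rot": [0, 0, 0], "jaw": 0.35},
    {"delta_pos": [0, 0, 0], "rot": [0, 0, 0], "jaw": 0.4},
    {"delta_pos": [0, 0, 0], "rot": [0, 0, 0], "jaw": 0.45},
    {"delta_pos": [0, 0, 0], "rot": [0, 0, 0], "jaw": 0.45},
    {"delta_pos": [0, 0, 0], "rot": [0, 0, 0], "jaw": 0.45}
  ]
}}

```text
time_s: 16.98
tcp_pos: [0.6235, -0.2268, 0.2158]
tcp_rot: [0.545, 0.073, 0.833, -0.059]
ft_force: [0.2, -0.0, -0.6]
opening: 0.0415
```

```bash
python3 wv.py "[0,0,-.003]" 1; python3 - <<'E'
from h import *
for n in("side","top"):cv2.imwrite(f"pics/{n}15.png",manip.get_image(n)[:,:,::-1])
crop("pics/side15.png","pics/s6.png",290,140,80,70,8)
crop("pics/top15.png","pics/t6.png",340,130,100,100,6)
E
```

```text
tool/row [0.0027 0.0001 0.0012] tcp [ 0.6235 -0.2268  0.2158] t 16.975 op 0.041533759306010526 f [ 0.2 -0.  -0.6] q [-0.5   0.33  2.37  2.73  0.75  0.17]
```

View pics/s6.png

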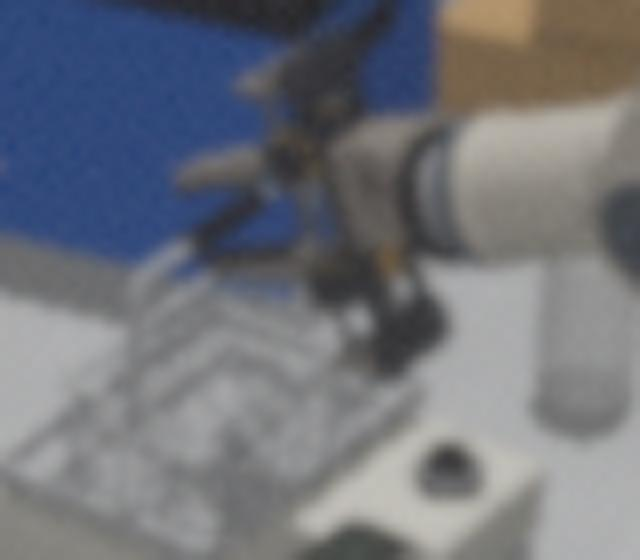

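View pics/t6.png

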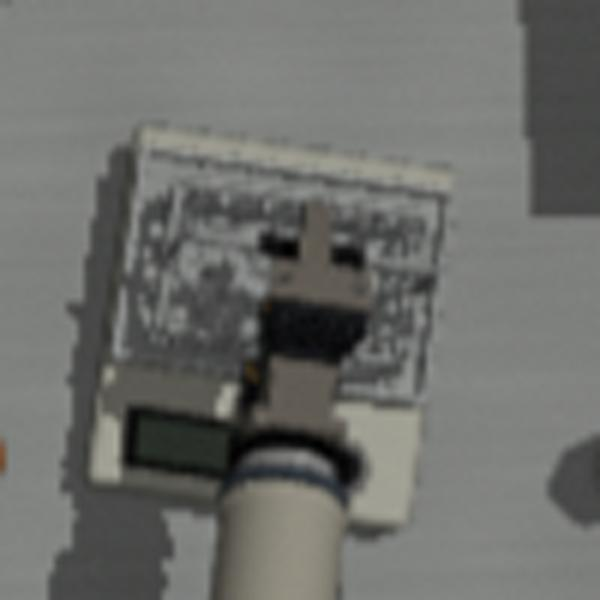

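```bash
python3 - <<'E'
from h import *
f=lambda U:((np.array(U,float)+.5)/6-.5+np.array([340,130]))
P=plane("top",f([(311,249),(260,243),(362,255)]),.22);print(P)
d=R.from_rotvec([0,0,np.radians(9.5)]).apply(P[0]-[.614,-.221,.22]);print(d)
E
python3 wv.py "[-.001,0,0]" 1
python3 - <<'E'
from h import *
s=manip.read_state();print(rot(s["tcp_rot"]).as_matrix().round(2))
E
```

```text
[[ 0.61002508 -0.22335142  0.22      ]
 [ 0.61493771 -0.18992704  0.22      ]
 [ 0.60511315 -0.25673903  0.22      ]]
[-3.53230562e-03 -2.97522235e-03 -2.77555756e-17]
tool/row [ 0.0004 -0.0002 -0.0009] tcp [ 0.6234 -0.2268  0.2158] t 17.075 op 0.04128786466275438 f [-0.7  0.5 -0.3] q [-0.5   0.33  2.37  2.73  0.75  0.17]
[[-0.4   0.19  0.9 ]
 [ 0.06  0.98 -0.18]
 [-0.92 -0.02 -0.4 ]]
```

Call:
{"op": "send_rows", "data": {
  "series": [
    {"delta_pos": [0, 0, -0.01], "rot": [0, 0, 0], "jaw": 0.45},
    {"delta_pos": [0, 0, -0.02], "rot": [0, 0, 0], "jaw": 0.45},
    {"delta_pos": [0, 0, -0.02], "rot": [0, 0, 0], "jaw": 0.45},
    {"delta_pos": [0, 0, -0.02], "rot": [0, 0, 0], "jaw": 0.45},
    {"delta_pos": [0, 0, -0.02], "rot": [0, 0, 0], "jaw": 0.45}
  ]
}}

```text
time_s: 17.7
tcp_pos: [0.5387, -0.2092, 0.2523]
tcp_rot: [0.544, 0.073, 0.834, -0.059]
ft_force: [0.1, 0.4, 0.3]
opening: 0.0417
```

```bash
python3 wv.py "[0,0,.08]" 4; python3 - <<'E'
from h import *
for n in("side","top"):cv2.imwrite(f"pics/{n}16.png",manip.get_image(n)[:,:,::-1])
crop("pics/side16.png","pics/s6.png",270,130,110,90,6)
E
```

```text
tool/row [-0.0183 -0.0004 -0.008 ] tcp [ 0.5387 -0.2092  0.2523] t 17.7 op 0.04166958492472055 f [0.1 0.4 0.3] q [-0.6   0.13  2.51  2.56  0.71  0.27]
```

View pics/s6.png

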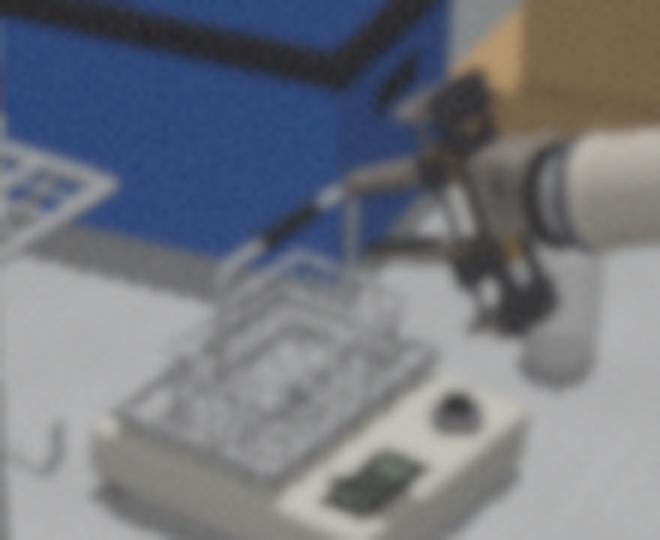

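```bash
cat > press.py <<'E'
from ik import *
import pickle
np.set_printoptions(precision=3,suppress=True)
f=lambda U,k,o:((np.array(U,float)+.5)/k-.5+np.array(o))
T,e=tri(f((457,410),6,(270,130)),f((340,407),6,(340,140)));print("button",T,e)
s=manip.read_state();q0=np.array(s["q"]);p=s["tcp_pos"];r=rot(s["tcp_rot"])
qa,c=ik(p+np.array([-.02,0,.12]),r,seed=q0,n=1);print("raise",qa,c)
yaw=np.radians(-9.5);out={}
for sg in(1,-1):
    x=sg*np.array([-np.sin(yaw),np.cos(yaw),0]);z=np.array([0,0,-1.]);Rg=R.from_matrix(np.c_[x,np.cross(z,x),z])
    for ss in ik(np.array([.480,-.2605,.16]),Rg,n=20):
        print(sg,ss)
        if ss[3]<1 and abs(ss[5])<1.9 :out[sg]=(ss,Rg)
        lst=[]
        for t in np.linspace(0,1,13):
            pp,rr=fk(qa+t*(ss-qa),k);U=np.r_[[[0,0,0]],(rr*F).apply(np.array([[.0945,.0375,-.09],[-.0945,.0375,-.09],[.0945,-.0375,-.09],[-.0945,-.0375,-.09]]))]
            lst.append(np.r_[pp,(pp+U)[:,2].min(),(pp+U)[:,0].max()])
        print(np.array(lst))
pickle.dump({s:(a,b.as_quat()) for s,(a,b) in out.items()},open("press.pkl","wb"))
E
python3 press.py
```

```text
button [ 0.478 -0.26   0.072] 0.0023813122541355572
raise [-0.64  -0.229  2.409  1.925  0.433  0.976] 3.8821409157653996e-22
1 [-0.497  0.292  1.855 -0.     0.995 -1.902]
[[ 0.518 -0.209  0.373  0.321  0.518]
 [ 0.539 -0.19   0.367  0.314  0.539]
 [ 0.555 -0.172  0.356  0.315  0.555]
 [ 0.566 -0.155  0.34   0.321  0.566]
 [ 0.57  -0.142  0.321  0.321  0.57 ]
 [ 0.57  -0.134  0.298  0.298  0.57 ]
 [ 0.564 -0.131  0.274  0.274  0.581]
 [ 0.554 -0.135  0.249  0.249  0.59 ]
 [ 0.541 -0.146  0.224  0.224  0.587]
 [ 0.525 -0.164  0.202  0.202  0.591]
 [ 0.509 -0.19   0.183  0.183  0.583]
 [ 0.494 -0.222  0.169  0.169  0.562]
 [ 0.48  -0.26   0.16   0.16   0.533]]
-1 [-0.497  0.292  1.855  0.     0.995  1.239]
[[ 0.518 -0.209  0.373  0.321  0.518]
 [ 0.539 -0.19   0.367  0.318  0.539]
 [ 0.555 -0.172  0.356  0.311  0.555]
 [ 0.566 -0.155  0.34   0.303  0.566]
 [ 0.57  -0.142  0.321  0.293  0.57 ]
 [ 0.57  -0.134  0.298  0.282  0.57 ]
 [ 0.564 -0.131  0.274  0.271  0.574]
 [ 0.554 -0.135  0.249  0.249  0.573]
 [ 0.541 -0.146  0.224  0.224  0.569]
 [ 0.525 -0.164  0.202  0.202  0.562]
 [ 0.509 -0.19   0.183  0.183  0.553]
 [ 0.494 -0.222  0.169  0.169  0.543]
 [ 0.48  -0.261  0.16   0.16   0.533]]
```

```bash
python3 wv.py "[-.02,0,.12]" 5
```

```text
tool/row [-0.0204 -0.0012 -0.0132] tcp [ 0.5382 -0.2091  0.2525] t 17.8 op 0.04127619467522541 f [0.1 0.2 0.8] q [-0.6   0.13  2.51  2.56  0.71  0.27]
```

Call:
{"op": "send_rows", "data": {
  "series": [
    {"delta_pos": [-0.018, -0.001, -0.017], "rot": [0, 0, 0], "jaw": 0.3},
    {"delta_pos": [-0.0204, -0.0012, -0.0132], "rot": [0, 0, 0], "jaw": 0.2},
    {"delta_pos": [-0.0204, -0.0012, -0.0132], "rot": [0, 0, 0], "jaw": 0.1},
    {"delta_pos": [-0.0204, -0.0012, -0.0132], "rot": [0, 0, 0], "jaw": 0},
    {"delta_pos": [-0.0204, -0.0012, -0.0132], "rot": [0, 0, 0], "jaw": 0}
  ],
  "force": 20
}}

```text
time_s: 18.42
tcp_pos: [0.5138, -0.2085, 0.3731]
tcp_rot: [0.543, 0.074, 0.834, -0.059]
ft_force: [0.2, -0.3, -0.3]
opening: 0.0006
```

```bash
cat > jr2.py <<'E'
import sys
from ik import *
np.set_printoptions(precision=3,suppress=True)
n=int(sys.argv[1]);z=float(sys.argv[2]);xy=eval(sys.argv[3])
yaw=np.radians(-9.5);x=-np.array([-np.sin(yaw),np.cos(yaw),0]);Z=np.array([0,0,-1.]);Rg=R.from_matrix(np.c_[x,np.cross(Z,x),Z])
s=log();q=np.array(s["q"]);q1,c=ik(np.array([*xy,z]),Rg,seed=np.array([-.497,.15,1.7,0,1.2,1.24]),n=1);print(q.round(2),q1,c,s["time_s"],s["opening"])
for t in np.linspace(0,1,7):print(fk(q+t*(q1-q),k)[0],end=" ")
print()
for i in range(min(n,5)):
    p0,r0=fk(q+(q1-q)*i/n,k);p1,r1=fk(q+(q1-q)*(i+1)/n,k);r0=r0*F;r1=r1*F
    print('{"delta_pos": %s, "rot": %s, "jaw": 0},'%(r0.inv().apply(p1-p0).round(3).tolist(),(r0.inv()*r1).as_rotvec().round(3).tolist()))
E
python3 jr2.py 10 .33 "(.45,-.25)"
```

```text
[-0.65 -0.24  2.41  1.89  0.44  1.01] [-0.507  0.083  1.72   0.     1.339  1.23 ] 7.111490145118468e-25 18.425 0.000649450648708326
[ 0.513 -0.21   0.373] [ 0.559 -0.159  0.395] [ 0.575 -0.116  0.39 ] [ 0.563 -0.098  0.365] [ 0.532 -0.116  0.337] [ 0.492 -0.169  0.32 ] [ 0.45 -0.25  0.33] 
{"delta_pos": [-0.026, 0.035, 0.016], "rot": [-0.126, -0.005, -0.168], "jaw": 0},
{"delta_pos": [-0.017, 0.029, 0.014], "rot": [-0.128, 0.013, -0.163], "jaw": 0},
{"delta_pos": [-0.008, 0.024, 0.012], "rot": [-0.128, 0.032, -0.156], "jaw": 0},
{"delta_pos": [0.002, 0.02, 0.008], "rot": [-0.128, 0.051, -0.147], "jaw": 0},
{"delta_pos": [0.012, 0.016, 0.004], "rot": [-0.127, 0.071, -0.136], "jaw": 0},
```

```bash
python3 jr2.py 13 .33 "(.45,-.25)"|tail -5
```

```text
{"delta_pos": [-0.021, 0.027, 0.013], "rot": [-0.097, -0.005, -0.129], "jaw": 0},
{"delta_pos": [-0.016, 0.024, 0.012], "rot": [-0.098, 0.005, -0.127], "jaw": 0},
{"delta_pos": [-0.011, 0.02, 0.011], "rot": [-0.099, 0.016, -0.123], "jaw": 0},
{"delta_pos": [-0.005, 0.018, 0.009], "rot": [-0.099, 0.027, -0.119], "jaw": 0},
{"delta_pos": [0.001, 0.015, 0.006], "rot": [-0.099, 0.039, -0.114], "jaw": 0},
```

Call:
{"op": "send_rows", "data": {
  "series": [
    {"delta_pos": [-0.021, 0.027, 0.013], "rot": [-0.097, -0.005, -0.129], "jaw": 0},
    {"delta_pos": [-0.016, 0.024, 0.012], "rot": [-0.098, 0.005, -0.127], "jaw": 0},
    {"delta_pos": [-0.011, 0.02, 0.011], "rot": [-0.099, 0.016, -0.123], "jaw": 0},
    {"delta_pos": [-0.005, 0.018, 0.009], "rot": [-0.099, 0.027, -0.119], "jaw": 0},
    {"delta_pos": [0.001, 0.015, 0.006], "rot": [-0.099, 0.039, -0.114], "jaw": 0}
  ]
}}

```text
time_s: 19.05
tcp_pos: [0.5764, -0.1022, 0.3862]
tcp_rot: [0.464, -0.321, 0.826, -0.021]
ft_force: [0.6, 0.2, -1.0]
opening: 0.0007
```

```bash
python3 jr2.py 8 .33 "(.45,-.25)"
```

```text
[-0.59 -0.11  2.13  1.15  0.8   1.09] [-0.507  0.083  1.72   0.     1.339  1.23 ] 7.148366141467803e-25 19.05 0.0006552387136463825
[ 0.576 -0.103  0.386] [ 0.566 -0.096  0.369] [ 0.549 -0.102  0.351] [ 0.527 -0.121  0.334] [ 0.502 -0.154  0.323] [ 0.475 -0.198  0.321] [ 0.45 -0.25  0.33] 
{"delta_pos": [0.008, 0.013, 0.004], "rot": [-0.097, 0.051, -0.103], "jaw": 0},
{"delta_pos": [0.014, 0.011, 0.001], "rot": [-0.096, 0.062, -0.096], "jaw": 0},
{"delta_pos": [0.019, 0.01, -0.002], "rot": [-0.095, 0.073, -0.088], "jaw": 0},
{"delta_pos": [0.024, 0.009, -0.005], "rot": [-0.094, 0.083, -0.079], "jaw": 0},
{"delta_pos": [0.029, 0.009, -0.007], "rot": [-0.092, 0.092, -0.068], "jaw": 0},
```

Call:
{"op": "send_rows", "data": {
  "series": [
    {"delta_pos": [0.008, 0.013, 0.004], "rot": [-0.097, 0.051, -0.103], "jaw": 0},
    {"delta_pos": [0.014, 0.011, 0.001], "rot": [-0.096, 0.062, -0.096], "jaw": 0},
    {"delta_pos": [0.019, 0.01, -0.002], "rot": [-0.095, 0.073, -0.088], "jaw": 0},
    {"delta_pos": [0.024, 0.009, -0.005], "rot": [-0.094, 0.083, -0.079], "jaw": 0},
    {"delta_pos": [0.029, 0.009, -0.007], "rot": [-0.092, 0.092, -0.068], "jaw": 0}
  ]
}}

```text
time_s: 19.68
tcp_pos: [0.5082, -0.1442, 0.323]
tcp_rot: [0.199, -0.588, 0.784, 0.011]
ft_force: [0.1, 0.6, -0.3]
opening: 0.0004
```

```bash
python3 jr2.py 4 .33 "(.45,-.25)"
```

```text
[-0.53  0.02  1.86  0.42  1.15  1.17] [-0.507  0.083  1.719  0.     1.339  1.23 ] 7.156614225344132e-25 19.675 0.00035135389233281083
[ 0.508 -0.145  0.323] [ 0.498 -0.16   0.321] [ 0.488 -0.176  0.319] [ 0.478 -0.193  0.32 ] [ 0.469 -0.211  0.322] [ 0.459 -0.23   0.325] [ 0.45 -0.25  0.33] 
{"delta_pos": [0.025, 0.007, -0.007], "rot": [-0.063, 0.074, -0.038], "jaw": 0},
{"delta_pos": [0.027, 0.007, -0.008], "rot": [-0.062, 0.078, -0.032], "jaw": 0},
{"delta_pos": [0.029, 0.008, -0.009], "rot": [-0.061, 0.082, -0.026], "jaw": 0},
{"delta_pos": [0.031, 0.008, -0.01], "rot": [-0.06, 0.085, -0.019], "jaw": 0},
```

Call:
{"op": "send_rows", "data": {
  "series": [
    {"delta_pos": [0.025, 0.007, -0.007], "rot": [-0.063, 0.074, -0.038], "jaw": 0},
    {"delta_pos": [0.027, 0.007, -0.008], "rot": [-0.062, 0.078, -0.032], "jaw": 0},
    {"delta_pos": [0.029, 0.008, -0.009], "rot": [-0.061, 0.082, -0.026], "jaw": 0},
    {"delta_pos": [0.031, 0.008, -0.01], "rot": [-0.06, 0.085, -0.019], "jaw": 0},
    {"delta_pos": [0, 0, 0], "rot": [0, 0, 0], "jaw": 0}
  ]
}}

```text
time_s: 20.3
tcp_pos: [0.4512, -0.2509, 0.3285]
tcp_rot: [-0.007, -0.649, 0.76, 0.003]
ft_force: [1.3, -0.2, -0.0]
opening: 0.0006
```

```bash
cat > pv.py <<'E'
import sys
from h import *
yaw=np.radians(-9.5);x=-np.array([-np.sin(yaw),np.cos(yaw),0]);Z=np.array([0,0,-1.]);Rg=R.from_matrix(np.c_[x,np.cross(Z,x),Z])
plan(eval(sys.argv[1]),Rg,int(sys.argv[2]))
E
python3 pv.py "[.479,-.260,.11]" 5; python3 - <<'E'
from h import *
for n in("side","top"):cv2.imwrite(f"pics/{n}17.png",manip.get_image(n)[:,:,::-1])
crop("pics/side17.png","pics/s6.png",270,130,110,90,6)
crop("pics/top17.png","pics/t6.png",340,130,100,100,6)
E
```

```text
err pos [ 0.0278 -0.0091 -0.2185] ang [ 0.7 -0.4  0.5] f [ 1.3 -0.2 -0. ] op 0.0006 t 20.3 q [-0.5   0.09  1.71 -0.01  1.35  1.23]
0 pos [0.0007, -0.0063, 0.0436] rot [0.003, -0.001, 0.002]
1 pos [0.0007, -0.0062, 0.0436] rot [0.003, -0.001, 0.002]
2 pos [0.0008, -0.0061, 0.0437] rot [0.003, -0.001, 0.002]
3 pos [0.0008, -0.006, 0.0437] rot [0.003, -0.001, 0.002]
4 pos [0.0008, -0.0059, 0.0437] rot [0.003, -0.001, 0.002]
```

View pics/s6.png

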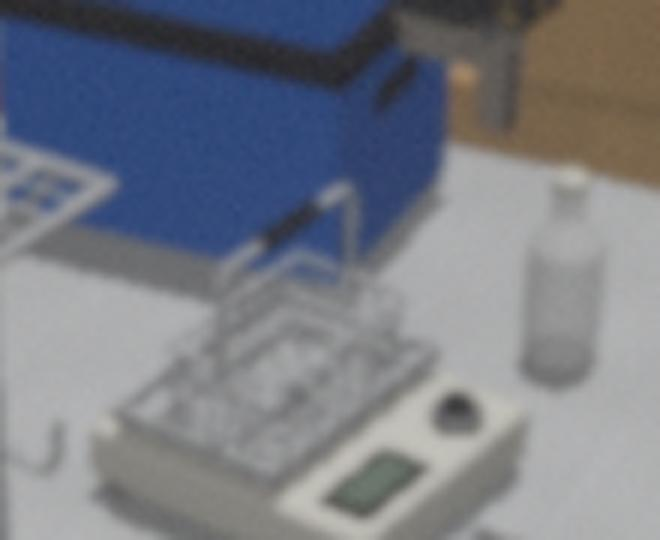

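View pics/t6.png

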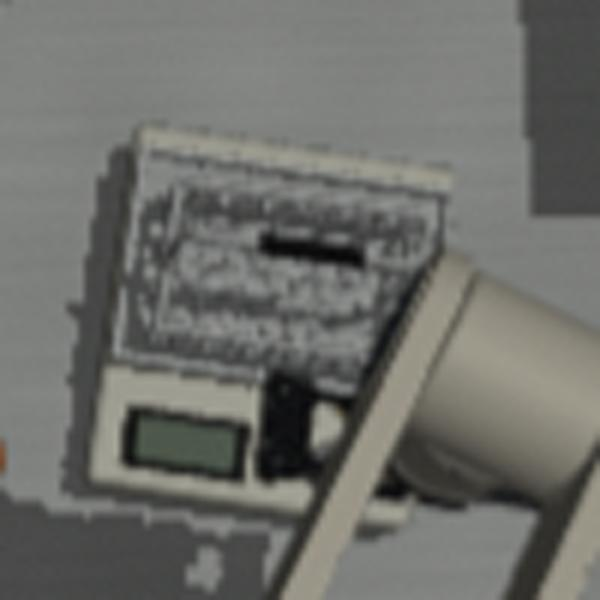

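Call:
{"op": "send_rows", "data": {
  "series": [
    {"delta_pos": [0.0007, -0.0063, 0.0436], "rot": [0.003, -0.001, 0.002], "jaw": 0},
    {"delta_pos": [0.0007, -0.0062, 0.0436], "rot": [0.003, -0.001, 0.002], "jaw": 0},
    {"delta_pos": [0.0008, -0.0061, 0.0437], "rot": [0.003, -0.001, 0.002], "jaw": 0},
    {"delta_pos": [0.0008, -0.006, 0.0437], "rot": [0.003, -0.001, 0.002], "jaw": 0},
    {"delta_pos": [0.0008, -0.0055, 0.038], "rot": [0.003, -0.001, 0.002], "jaw": 0}
  ]
}}

```text
time_s: 21.02
tcp_pos: [0.4822, -0.2544, 0.1114]
tcp_rot: [0.008, -0.644, 0.765, -0.002]
ft_force: [0.5, 0.5, -0.4]
opening: 0.0005
```

```bash
python3 pv.py "[.479,-.260,.08]" 3; python3 - <<'E'
from h import *
for n in("side",):cv2.imwrite(f"pics/{n}18.png",manip.get_image(n)[:,:,::-1])
crop("pics/side18.png","pics/s6.png",310,140,80,80,8)
print((proj("side",manip.read_state()["tcp_pos"])-[310,140])*8,(proj("side",[.479,-.26,.07])-[310,140])*8)
E
```

```text
err pos [-0.0032 -0.0056 -0.0314] ang [-0.8  0.6 -0.4] f [ 0.5  0.5 -0.4] op 0.0005 t 21.025 q [-0.5   0.35  1.9   0.02  0.88  1.23]
0 pos [0.0021, 0.0009, 0.0104] rot [-0.005, 0.003, -0.002]
1 pos [0.0021, 0.0008, 0.0104] rot [-0.005, 0.003, -0.002]
2 pos [0.0021, 0.0008, 0.0105] rot [-0.005, 0.003, -0.002]
[[278.46038142 417.78848427]] [[282.40353862 466.00470659]]
```

View pics/s6.png

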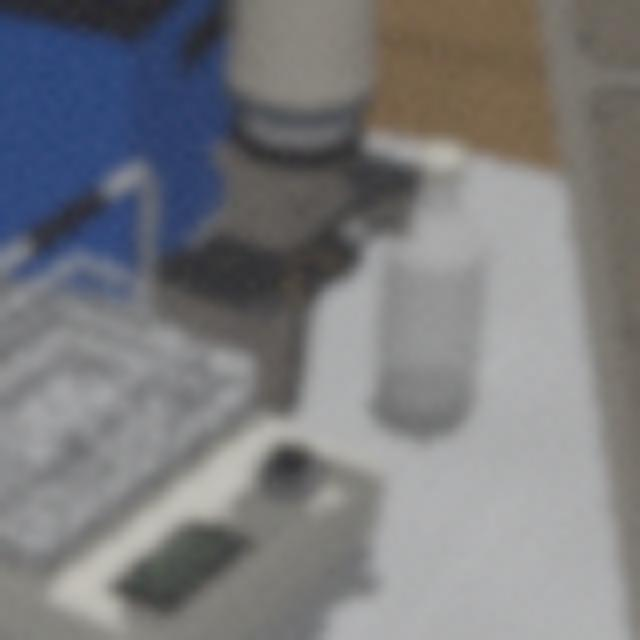

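Call:
{"op": "send_rows", "data": {
  "series": [
    {"delta_pos": [0.0021, 0.002, 0.0104], "rot": [-0.005, 0.003, -0.002], "jaw": 0},
    {"delta_pos": [0.0021, 0.0015, 0.0104], "rot": [-0.005, 0.003, -0.002], "jaw": 0},
    {"delta_pos": [0.0021, 0.0008, 0.0105], "rot": [-0.005, 0.003, -0.002], "jaw": 0},
    {"delta_pos": [0, 0, 0.003], "rot": [0, 0, 0], "jaw": 0},
    {"delta_pos": [0, 0, 0], "rot": [0, 0, 0], "jaw": 0}
  ]
}}

```text
time_s: 21.7
tcp_pos: [0.4758, -0.2581, 0.0771]
tcp_rot: [0.0, -0.645, 0.764, 0.003]
ft_force: [-2.9, 1.7, 3.8]
opening: 0.0006
```

```bash
python3 pv.py "[.477,-.261,.065]" 5
```

```text
err pos [ 0.0012 -0.0029 -0.0121] ang [ 0.2  0.3 -0.1] f [-2.9  1.7  3.8] op 0.0006 t 21.7 q [-0.5   0.4   1.92  0.    0.82  1.23]
0 pos [0.0006, -0.0003, 0.0024] rot [0.001, 0.001, -0.0]
1 pos [0.0005, -0.0003, 0.0024] rot [0.001, 0.001, -0.0]
2 pos [0.0005, -0.0003, 0.0024] rot [0.001, 0.001, -0.0]
3 pos [0.0005, -0.0003, 0.0024] rot [0.001, 0.001, -0.0]
4 pos [0.0005, -0.0003, 0.0024] rot [0.001, 0.001, -0.0]
```

Call:
{"op": "send_rows", "data": {
  "series": [
    {"delta_pos": [0.0005, 0, 0.003], "rot": [0, 0, 0], "jaw": 0},
    {"delta_pos": [0.0005, 0, 0.003], "rot": [0, 0, 0], "jaw": 0},
    {"delta_pos": [0, 0, 0.002], "rot": [0, 0, 0], "jaw": 0},
    {"delta_pos": [0, 0, 0.001], "rot": [0, 0, 0], "jaw": 0},
    {"delta_pos": [0, 0, 0], "rot": [0, 0, 0], "jaw": 0}
  ]
}}

```text
time_s: 22.32
tcp_pos: [0.4761, -0.2583, 0.0774]
tcp_rot: [0.002, -0.645, 0.764, 0.002]
ft_force: [-2.3, 2.6, 4.7]
opening: 0.0007
```

```bash
python3 pv.py "[.477,-.261,.065]" 5|head -1; python3 - <<'E'
from h import *
cv2.imwrite(f"pics/side19.png",manip.get_image("side")[:,:,::-1])
crop("pics/side19.png","pics/s6.png",310,140,80,80,8)
E
```

```text
err pos [ 0.0009 -0.0027 -0.0124] ang [ 0.1  0.3 -0.2] f [-2.3  2.6  4.7] op 0.0007 t 22.325 q [-0.5   0.4   1.92  0.01  0.82  1.23]
```

View pics/s6.png

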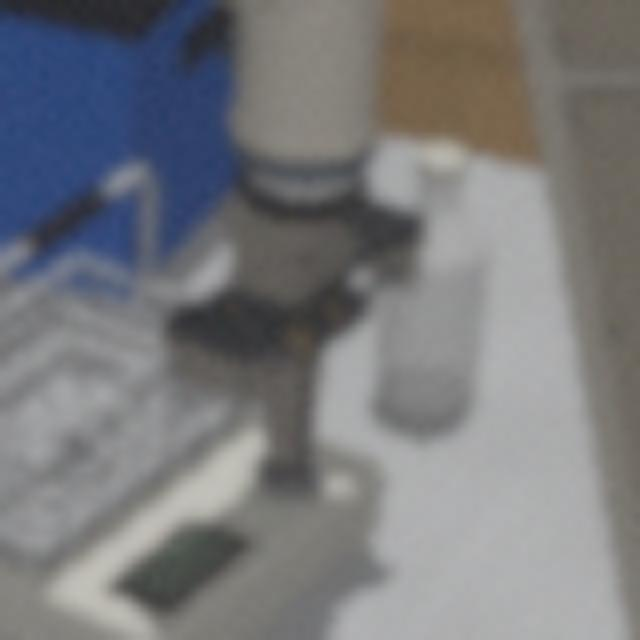

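Call:
{"op": "send_rows", "data": {
  "series": [
    {"delta_pos": [0, 0, 0.006], "rot": [0, 0, 0], "jaw": 0},
    {"delta_pos": [0, 0, 0.006], "rot": [0, 0, 0], "jaw": 0},
    {"delta_pos": [0, 0, 0.006], "rot": [0, 0, 0], "jaw": 0},
    {"delta_pos": [0, 0, 0.006], "rot": [0, 0, 0], "jaw": 0},
    {"delta_pos": [0, 0, 0.006], "rot": [0, 0, 0], "jaw": 0}
  ]
}}

```text
time_s: 23.0
tcp_pos: [0.4768, -0.2586, 0.0751]
tcp_rot: [0.002, -0.645, 0.764, 0.002]
ft_force: [-22.3, 12.8, 76.8]
opening: 0.0005
```

Call:
{"op": "send_rows", "data": {
  "series": [
    {"delta_pos": [0, 0, -0.001], "rot": [0, 0, 0], "jaw": 0},
    {"delta_pos": [0, 0, 0], "rot": [0, 0, 0], "jaw": 0},
    {"delta_pos": [0, 0, 0], "rot": [0, 0, 0], "jaw": 0},
    {"delta_pos": [0, 0, -0.0005], "rot": [0, 0, 0], "jaw": 0},
    {"delta_pos": [0, 0, 0], "rot": [0, 0, 0], "jaw": 0}
  ]
}}

```text
time_s: 23.62
tcp_pos: [0.4774, -0.2591, 0.0796]
tcp_rot: [0.002, -0.645, 0.764, 0.0]
ft_force: [-1.7, 1.0, 3.1]
opening: 0.0004
```

Call:
{"op": "send_rows", "data": {
  "series": [
    {"delta_pos": [0, 0, -0.002], "rot": [0, 0, 0], "jaw": 0},
    {"delta_pos": [0, 0, 0], "rot": [0, 0, 0], "jaw": 0},
    {"delta_pos": [0, 0, 0], "rot": [0, 0, 0], "jaw": 0},
    {"delta_pos": [0, 0, 0], "rot": [0, 0, 0], "jaw": 0},
    {"delta_pos": [0, 0, 0], "rot": [0, 0, 0], "jaw": 0}
  ]
}}

```text
time_s: 24.25
tcp_pos: [0.4775, -0.2592, 0.0811]
tcp_rot: [0.002, -0.645, 0.764, 0.001]
ft_force: [-0.9, 0.4, 2.9]
opening: 0.0005
```

Call:
{"op": "send_rows", "data": {
  "series": [
    {"delta_pos": [0, 0, -0.002], "rot": [0, 0, 0], "jaw": 0},
    {"delta_pos": [0, 0, 0], "rot": [0, 0, 0], "jaw": 0},
    {"delta_pos": [0, 0, 0], "rot": [0, 0, 0], "jaw": 0},
    {"delta_pos": [0, 0, 0], "rot": [0, 0, 0], "jaw": 0},
    {"delta_pos": [0, 0, 0], "rot": [0, 0, 0], "jaw": 0}
  ]
}}

```text
time_s: 24.88
tcp_pos: [0.4778, -0.2594, 0.0831]
tcp_rot: [0.002, -0.645, 0.764, 0.0]
ft_force: [0.1, -0.3, -0.1]
opening: 0.0004
```

Call:
{"op": "send_rows", "data": {
  "series": [
    {"delta_pos": [0, 0, -0.015], "rot": [0, 0, 0], "jaw": 0},
    {"delta_pos": [0, 0, -0.03], "rot": [0, 0, 0], "jaw": 0},
    {"delta_pos": [0, 0, -0.03], "rot": [0, 0, 0], "jaw": 0},
    {"delta_pos": [0, 0.02, -0.03], "rot": [0, 0, 0], "jaw": 0},
    {"delta_pos": [0, 0.02, -0.03], "rot": [0, 0, 0], "jaw": 0}
  ]
}}

```text
time_s: 25.5
tcp_pos: [0.437, -0.2528, 0.2238]
tcp_rot: [0.002, -0.645, 0.764, 0.001]
ft_force: [0.6, -0.1, 1.1]
opening: 0.0001
```

Call:
{"op": "send_rows", "data": {
  "series": [
    {"delta_pos": [0, 0.03, -0.03], "rot": [0, 0, 0], "jaw": 0},
    {"delta_pos": [0, 0.03, -0.03], "rot": [0, 0, 0], "jaw": 0},
    {"delta_pos": [0, 0, -0.02], "rot": [0, 0, 0], "jaw": 0},
    {"delta_pos": [0, 0, 0], "rot": [0, 0, 0], "jaw": 0},
    {"delta_pos": [0, 0, 0], "rot": [0, 0, 0], "jaw": 0}
  ]
}}

```text
time_s: 26.12
tcp_pos: [0.3753, -0.2428, 0.3126]
tcp_rot: [0.003, -0.645, 0.764, -0.003]
ft_force: [-0.9, 0.2, 0.7]
opening: 0.0002
```

```bash
python3 - <<'E'
from h import *
s=manip.read_state();print(s["time_s"],s["tcp_pos"],s["qvel"].round(3),s["ft_force"])
for n in("side","top"):cv2.imwrite(f"pics/{n}20.png",manip.get_image(n)[:,:,::-1])
crop("pics/side20.png","pics/s6.png",220,130,160,140,5)
crop("pics/top20.png","pics/t6.png",150,110,320,180,2.5)
a=cv2.imread("pics/top0.png");b=cv2.imread("pics/top20.png")
def org(im):
    m=cv2.inRange(cv2.cvtColor(im,cv2.COLOR_BGR2HSV),(5,150,80),(22,255,255));n,L,S,C=cv2.connectedComponentsWithStats(m);return [(c.round(1).tolist(),int(t[4])) for c,t in zip(C[1:],S[1:]) if t[4]>20]
print(org(a),org(b))
E
```

```text
26.125 [ 0.37530805 -0.24277543  0.31257789] [ 0.    -0.011 -0.009  0.001  0.003 -0.001] [-0.85375296  0.15527685  0.68608316]
[([332.8, 205.7], 149), ([192.3, 258.4], 235), ([180.3, 277.8], 667), ([210.0, 268.3], 232), ([210.1, 289.1], 238), ([195.4, 294.8], 45)] [([271.2, 185.9], 142), ([332.7, 205.7], 151), ([192.3, 258.4], 237), ([179.4, 279.8], 754), ([210.0, 268.2], 231), ([210.1, 289.1], 238), ([191.9, 300.3], 247)]
```

View pics/s6.png

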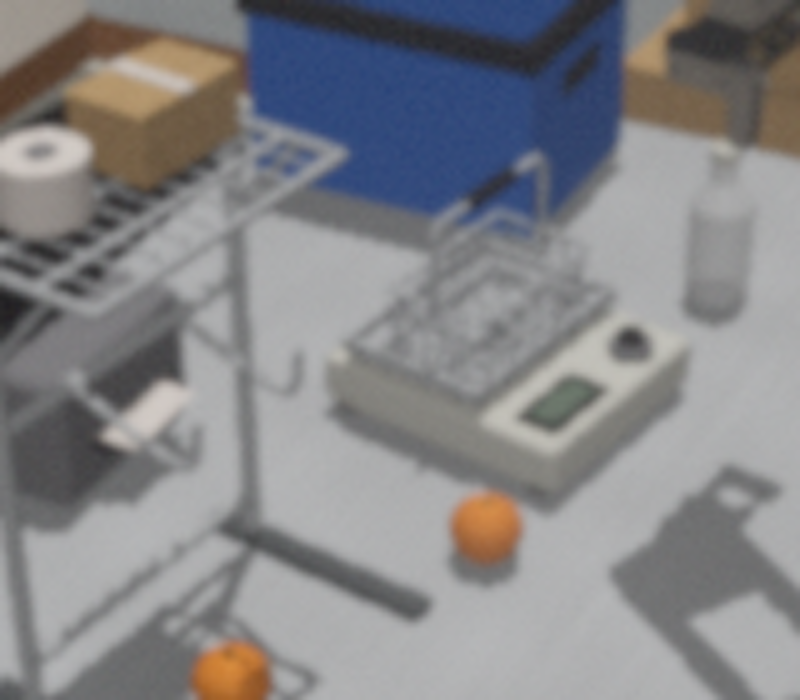

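View pics/t6.png

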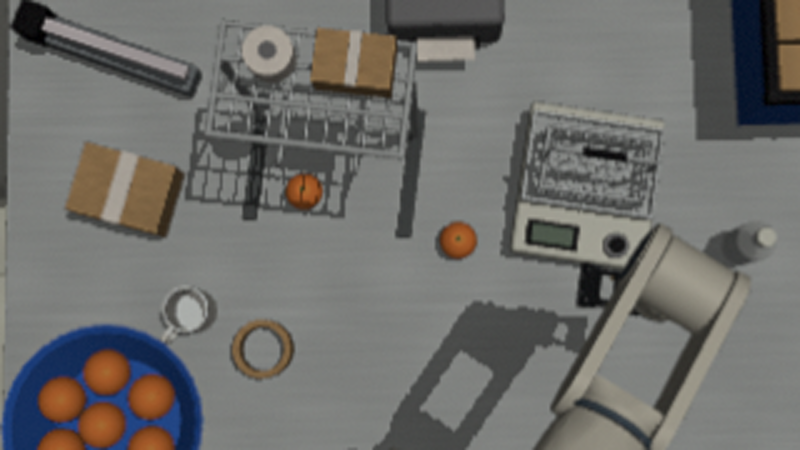

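```bash
python3 -c "
from rig import manip
print(manip.hand_in())"
```

```text
the job is handed in; nothing more can be done
None
```

I handed the job in at about 26 s of the 53 s. The basket is off the hook and released in the scale's pan. The tare button was pressed to its stop and let go. No verdict was reported.

**What I did:** A 30–45° lean would have put the 189 mm wide gripper body into the shelf during the lift. I gripped the sleeve at about 66° instead and lifted it 57 mm straight up before drawing it about 110 mm out. The basket went down in 2–6 mm steps, with only a few newtons on the wrist at contact.

**What the last checks showed:**
- **Basket:** it looks flat inside the lip. I measured its sleeve about 4 mm (x) and 3 mm (y) from the pan centre, just after release.
- **Tare button:** it sprang back about 6 mm and looks up in the last picture. The spring force went from about 5 N near the bottom to 0 N at the top.
- **Mandarin2:** it moved less than 0.2 px in the top view.
- **Mandarin1 and the other things:** they look unmoved by eye.
- **Robot:** it is clear of everything.

**What did not go to plan:**
- **Basket swing:** during the carry the basket tilted by roughly 20° and turned about 19° in the grip. This is under the 40° limit. I corrected it above the pan by easing the grip and turning the wrist.
- **Button force:** the wrist force peaked at about 77 N at the button's stop, far more than needed. It was the closed fingertips that pressed. That is under the 120 N wrist limit, but over 40 N if the fingers count as the gripper's body.
- **Button height:** I measured the button top at about 72 mm from the pictures, but contact put it at about 82 mm.

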